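# Lift a hot dish out of the drying oven, cool it on its block and weigh it

### The job

Bring the shallow open dish from the drying oven to the balance. It is too hot for the fingers at first: slide the two-tined lifter under it, carry it out level and lower it onto the ribs of the cooling block, so that the tines end in the grooves and the lifter is left lying there on the bench as you found it. Then take the dish by its sides and set it gently down on the middle of the balance pan, without disturbing the other things on the bench.

Things in the scene. Friction and masses are not known exactly. Their poses are not given: they have to be found in the camera images.
- lifter: Dish lifter, 265 mm long, 200 g: black handle 20 wide x 24 high with a steel fork. Origin under the handle on its flat underside; x towards the fork tips, z up. Handle x = -60 to +70 mm. Fork 4 mm thick, z = 10 to 14: cross-piece (54 wide) at x = 114 to 130, two tines 10 wide centred on y = +-22, to x = 205. Starts parked: handle flat on the bench, tines in the cooling block's grooves.
- lifter_grip (a point): Point inside the lifter's handle, near the point of balance, where it is well held: 30 mm ahead of the lifter's origin and 12 mm above the handle's underside; axes as the lifter's.
- lifter_nest (a point): Point on top of the tines where the middle of the dish's underside belongs when carried: lifter x = 166, y = 0, z = 14 mm. The dish lies between a back stop (face at x = 130, top z = 21.5) and a 3 mm upturned lip at each tine's end (face at x = 202, top z = 17), with 5 mm of play each way.
- dish: Shallow round aluminium dish, open and empty, 64 mm across the rim bead (61 below it) and 18 mm high, straight sides, underside flat and 60 mm across, about 80 g. Origin: the centre of its underside, z up. It starts in the oven; it is the only such dish (the others on the bench are taller and have lids).
- oven: White bench drying oven, 210 wide x 180 deep x 232 high (about 275 with its door folded back on the roof), fixed. Origin on the bench; x points into the oven, z up. The open front is the plane x = -100 mm; opening 168 wide, from z = 98 (chamber floor) to 198 mm; chamber back wall at x = 61. The dish stands inside on steel ribs, its middle 50 mm behind the front.
- oven_seat (a point): Nominal place of the middle of the dish's underside (a few mm off): oven x = -50, y = 0, z = 126 mm, on top of five ribs that run along x (x = -81 to -19, tops z = 126), 6 mm thick, at y = 0, +-9.5, +-34.5. Between them two grooves for the tines, 19 wide, centred on y = +-22, floor z = 101. Axes as the oven's; x is the way the tines go in.
- cooler: Aluminium cooling block on the bench, 68 x 126 x 36 mm, fixed. Origin: centre of its underside; x runs along the ribs, away from the side where the lifter's handle lies. Five ribs along x (x = -31 to +31, tops z = 36), 6 mm thick, at y = 0, +-9.5, +-34.5, leave two grooves 19 wide, centred on y = +-22, floor z = 8. With the lifter flat on the bench its tines lie in them, below the rib tops.
- cooler_seat (a point): Centre of the cooling block's rib tops, z = 36 mm, where the middle of the dish's underside is to stand; axes as the cooling block's.
- balance: Compact white and grey laboratory balance, 176 x 132 mm, fixed. Origin: the centre of its underside, x from its display towards its back, z up. Between it and the cooling block lies a power strip (fixed, 45 mm high) with two plugs and a stiff black lead that arches up to 170 mm above the bench: carry things over with their lowest part above 190 mm.
- balance_pan (a point): Centre of the top of the balance's round steel pan (120 mm across), 58 mm above the bench.
- moisture_dish: Bystander: small lidded aluminium dish, 60 mm across and 34 high, on the bench. Origin: the centre of its underside.
- vial_a: Bystander: screw-cap sample vial, 32 mm across and 72 high, standing on the bench. Origin: the centre of its underside.
- lab_timer: Bystander: flat white timer, 70 x 64 x 18 mm, lying on the bench. Origin: the centre of its underside.

How it is judged (in metres and radians):
On the way, in this order (a step that is already met when the one before it is completed fails the run):
1. the dish is out of the oven, riding level on the lifter, not touched by the fingers (x of dish in the frame of oven below -0.14 m and contact force between lifter and dish above 0.3 N and contact force between the fingers and dish below 0.1 N and angle between dish's own z axis and vertical below 0.3 rad and distance between dish and lifter_nest below 0.025 m), for 0.2 s.
2. the lifter holds the dish close above the ribs of the cooling block (horizontal distance between dish and cooler_seat below 0.02 m and z of dish in the frame of cooler below 0.08 m and contact force between lifter and dish above 0.3 N and contact force between the fingers and dish below 0.1 N), for 0.05 s.
3. the dish stands on the ribs of the cooling block, and the lifter lies released on the bench with its tines in the grooves (horizontal distance between dish and cooler_seat below 0.02 m and contact force between cooler and dish above 0.3 N and contact force between lifter and dish below 0.1 N and contact force between the fingers and lifter below 0.1 N and height (world z) of lifter below 0.006 m and angle between dish's own z axis and vertical below 0.06 rad), for 0.2 s.
At the end, for the whole second after the job is handed in: The dish stands level and at rest on the balance pan, its centre within 18 mm of the pan's centre; the lifter lies flat and at rest on the bench with its tines in the grooves of the cooling block, its nest point within 30 mm (seen from above) of the centre of the rib tops (horizontal distance between dish and balance_pan below 0.018 m and contact force between balance and dish above 0.3 N and angle between dish's own z axis and vertical below 0.05 rad and linear speed of each of dish, lifter below 0.02 m/s and height (world z) of lifter below 0.006 m and angle between lifter's own z axis and vertical below 0.06 rad and horizontal distance between lifter_nest and cooler_seat below 0.03 m); the robot touches nothing.
It fails at once if the fingers touch the dish in the oven or anywhere near it (contact force between the fingers and dish above 0.3 N and distance between dish and oven_seat below 0.2 m).
It fails at once if the dish is tipped (angle between dish's own z axis and vertical above 0.6 rad).
It fails at once if the dish falls onto the bench (height (world z) of dish below 0.025 m).
It fails at once if the balance is struck or pressed with more than 40 N (contact force between balance and anything else above 40 N).
It fails at once if a bystander is moved by more than 30 mm (distance of any of moisture_dish, vial_a, lab_timer from where it was at the start of the episode above 0.03 m).
It also fails if it takes over 72 s, if anything falls off the work surface, if the arm or the gripper's body presses on something with over 40 N, if the wrist force passes 120 N, or if a joint passes its speed limit or range.

### The arm

A 6-joint arm with a two-finger parallel gripper is mounted at the origin on the work surface; the furniture and walls round the work are solid. World frame = base frame: x ahead of the robot, y to its left, z up, the work surface at z = 0. Lengths are in mm, angles in degrees, forces in N, time in s.
With the tool pointing down it reaches from about 300 to 850 mm from the base axis. Payload 4.2 kg.
Tool frame: the origin (TCP) lies on the centre line of the jaws, within the pads' length; the fingertips stand 14 mm ahead of it and the grasp point (between the pads) lies 5 mm behind it; z points along the fingers, y is the line along which they close (so a half turn about z gives the same grasp; the last joint's range is limited). The gripper opens to 91 mm and grips with 3 to 60 N. Pads are 32 mm wide; open, the fingers measure 118 mm over their backs; the gripper's body (76 mm by 178 mm) begins 60 mm behind the grasp point.
Start: joints at [-71.562, 18.312, 89.639, -0, 72.044, -1.146], TCP at [192.735, -541.756, 188.776] pointing down, gripper open.
Joint ranges: [-177.97, 177.97], [-48.28, 115.42], [12.27, 149.76], [-77.06, 257.06], [2.81, 150.46], [-146.56, 146.56]. Speed limits (degrees/s): [147.25, 147.25, 180, 180, 180, 180].

### API

Orientations are given as [roll, pitch, yaw] about the fixed x, y, z axes, in that order (R = Rz(yaw) Ry(pitch) Rx(roll)).
In Python, from workcell import * gives the robot as it stands. The module is installed in compiled form; this text tells all that it offers.
- The arm moves only by the shell command python3 -m crank 'ROWS' [FORCE]. ROWS is JSON, a list of rows, each an object of numbers: "grip": the finger opening in m, from 0 to 0.0912; "x", "y", "z": the shift along the tool's x, y, z in m; "yaw": the turn about the tool's z in rad. In form: [{"grip": .., "x": .., "y": .., "z": .., "yaw": ..}, ...]. A call has exactly 5 rows; each row is the pose to reach, as a shift and turn from the pose commanded when the call began, along the tool's axes at that moment; what a row does not reach only later rows make up. A row lasts 1/12 s, in which the tool goes at most 41.7 mm and 7.16 degrees, less where a joint would pass 70% of its speed; a pose out of reach is approached as far as the arm can. A call with a gripper value outside its range is refused whole. The fingers move at their own pace and stop on an object; FORCE is the grip in N (left out, the last holds). Time passes only in rows, so rows that repeat a pose let the fingers close, or fill a call up. It gives the time, the measured TCP pose, the force, the opening and the grip force at its end, in the units of the state.
- state(): the state, without advancing time (a new reading comes with each control period).
- grab_frame(name): name is "side" or "top"; returns the picture (400x640x3 uint8, red, green, blue); there is no depth.
- camera_model(name): a dict with "intrinsics" (3x3 intrinsics, pixels), "R" (3x3) and "t" (3): a world point X has camera coordinates R X + t. Camera axes: x right, y down, z forward; pixel columns grow to the right and rows downward; lengths in mm; the calibration is good to about 2 mm. A picture is of the moment at which its call begins. camera_model takes no time and is no camera call.
- job_done(): hands the job in; it is judged then, once.
The state is a dict: "time_s": time; "qpos": joint angles; "qvel": joint speeds; "effort": joint torques, N m; "ee_pos": TCP position; "ee_rot": TCP orientation; "force": force on the tool from outside, world axes, zero at the start; "torque": the same for the moment, N m; "gripper_width": finger opening in mm; "gripper_force": force on a finger pad.
Only numpy, scipy, OpenCV 4.12 (cv2) and the standard library are available. Lean on these libraries where they do the work, as an engineer would, in place of code of your own. Each camera call takes 0.05 s, during which the arm holds its last target. There are 200 camera calls.

## Working session

There is one attempt and no reset: what is moved stays moved. The work goes in short steps, Python scripts to look and compute and a shell command to move; the robot and the scene stay as the last step left them, time stands still between calls to the robot, and variables do not carry over. Pictures are saved under pics/ and viewed, at most 10 in all, crops included, and the job is handed in when it is done.

```bash
mkdir -p pics; python3 - <<'E'
from workcell import *
import cv2
for n in("side","top"):
    cv2.imwrite(f"pics/{n}0.png",grab_frame(n)[:,:,::-1]); c=camera_model(n); print(n,c)
print(state())
E
```

```text
side {'intrinsics': array([[489.86718214,   0.        , 320.30276181],
       [  0.        , 489.86718214, 202.54117727],
       [  0.        ,   0.        ,   1.        ]]), 'R': array([[ 0.99036885, -0.1366907 , -0.02202718],
       [-0.07335923, -0.38313209, -0.92077588],
       [ 0.11742218,  0.91352365, -0.38946961]]), 't': array([-455.67488899,  101.26975729, 1951.82210322])}
top {'intrinsics': array([[362.10787663,   0.        , 325.7011069 ],
       [  0.        , 362.10787663, 195.09035737],
       [  0.        ,   0.        ,   1.        ]]), 'R': array([[ 0.02256837, -0.99973497,  0.00454449],
       [-0.99892079, -0.0227341 , -0.04050212],
       [ 0.04059471, -0.00362552, -0.99916912]]), 't': array([ -39.44132583,  435.09198216, 1202.65175127])}
{'time_s': 0.1, 'qpos': array([-7.15629687e+01,  1.83472740e+01,  8.96982078e+01,  3.92645897e-04,
        7.20430354e+01, -1.14640801e+00]), 'qvel': array([ 0.02085288,  0.00851684, -0.11666646, -0.02291006, -0.0765536 ,
       -0.09458013]), 'effort': array([-1.20686014e-03, -4.13335419e+01, -2.32509309e+01,  7.27523211e-02,
        4.21980664e-02, -4.62025127e-05]), 'ee_pos': array([ 192.57573176, -541.2875435 ,  188.01962075]), 'ee_rot': array([-1.79911508e+02, -2.14424440e-03,  1.95833163e+01]), 'force': array([-0.53819398,  0.32557941, -0.05866548]), 'torque': array([-0.04904373,  0.01311967, -0.01455953]), 'gripper_force': 0.0, 'gripper_width': 91.38172953252392}
```

View pics/side0.png

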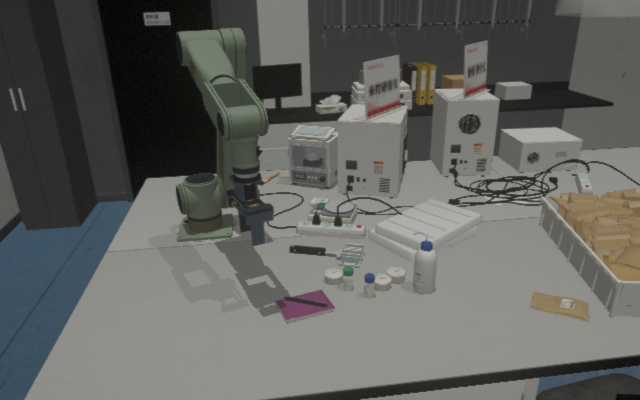

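View pics/top0.png

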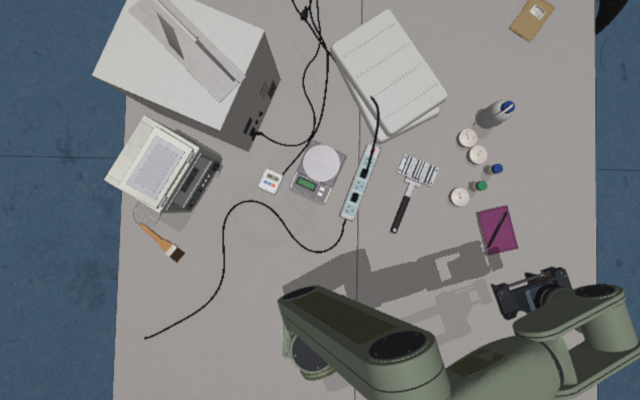

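Side view: lifter with black handle (293,248)–(325,250), fork/cooler at (352,254), balance (325,215), oven (315,158) with its door folded up. Top view: handle (395,230)–(408,195), cooler (417,170), balance pan (322,163), oven (165,170). Next I enlarge these.

```bash
python3 - <<'E'
import cv2,numpy as np
s=cv2.imread("pics/side0.png");t=cv2.imread("pics/top0.png")
def crop(im,x0,y0,w,h,k):
    o=cv2.resize(im[y0:y0+h,x0:x0+w],None,fx=k,fy=k,interpolation=cv2.INTER_CUBIC)
    for i in range(0,w,10):
        cv2.line(o,(i*k,0),(i*k,12 if (x0+i)%50==0 else 4),(0,0,255),1)
        if (x0+i)%20==0: cv2.putText(o,str(x0+i),(i*k,22),0,.35,(0,0,255),1)
    for i in range(0,h,10):
        cv2.line(o,(0,i*k),(4,i*k),(0,0,255),1)
        if (y0+i)%20==0: cv2.putText(o,str(y0+i),(6,i*k+4),0,.35,(0,0,255),1)
    return o
a=crop(t,380,140,70,100,6)  # lifter 420x600
b=crop(s,280,236,95,38,4)   # 380x152
c=crop(s,280,120,70,70,5)   # oven 350x350
d=crop(s,290,195,95,24,4)
o=np.zeros((600,800,3),np.uint8)
o[:600,:420]=a;o[:350,420:770]=c;o[352:504,420:800]=b;o[504:600,420:800]=d
cv2.imwrite("pics/c1.png",o)
a=crop(t,100,110,130,110,6)[:600]
o=np.zeros((600,800,3),np.uint8); o[:,:780]=a[:600,:780]
cv2.imwrite("pics/c2.png",o)
E
```

```text
(no output)
```

View pics/c1.png

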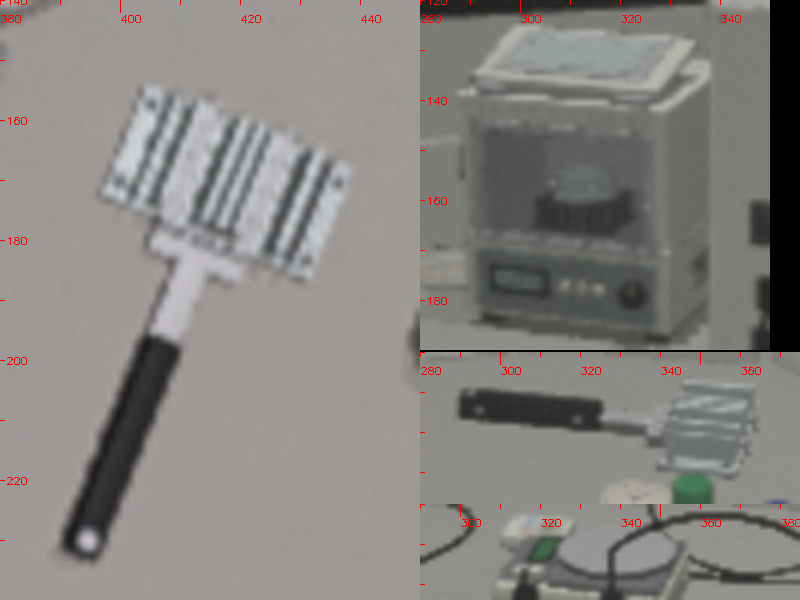

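View pics/c2.png

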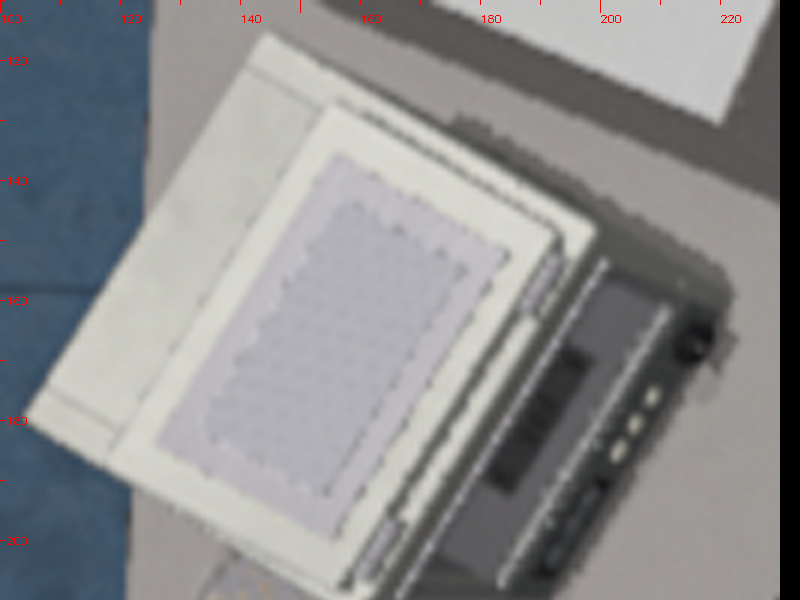

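The crops show the cooler flange corners in the top view at (404.2,154.7), (438.7,167.5), (431.3,187), (397,172.5). The handle corners are near (390.3,230), (395.5,232.5), (408.5,198), (402.5,196). The oven sill runs (211.3,161.3)–(184.2,207.5). In the side view the opening is (291.6,169.6)–(327,145.6), the dish is near (313,156) and the rib fronts span x 303.4–322.4.

```bash
cat > h.py <<'E'
from workcell import *
import numpy as np,cv2
from scipy.optimize import least_squares
C={n:camera_model(n) for n in("side","top")}
def proj(n,X):
    c=C[n]; p=(c["R"]@np.atleast_2d(X).T).T+c["t"]; q=(c["intrinsics"]@p.T).T; return q[:,:2]/q[:,2:]
def back(n,uv,z):
    c=C[n]; d=c["R"].T@np.linalg.solve(c["intrinsics"],[*uv,1]); o=-c["R"].T@c["t"]; return o+d*(z-o[2])/d[2]
def tri(a,b):   # side uv, top uv -> point
    return least_squares(lambda X:np.r_[(proj("side",X)[0]-a),(proj("top",X)[0]-b)],[500,0,50]).x
def W(p,L):
    L=np.atleast_2d(L).astype(float); c,s=np.cos(p[2]),np.sin(p[2]); z=p[3] if len(p)>3 else 0
    return np.c_[p[0]+c*L[:,0]-s*L[:,1],p[1]+s*L[:,0]+c*L[:,1],L[:,2]+z]
def fit(pts,g):
    def f(p): return np.concatenate([(proj(n,W(p,L))[0]-uv) for n,L,uv in pts])
    r=least_squares(f,g,x_scale=[100,100,1,50][:len(g)],loss='soft_l1'); return r.x,np.round(f(r.x).reshape(-1,2),1)
E
cat > m.py <<'E'
from h import *
t,s="top","side"
cool=[(t,(34,63,8),(404.2,154.7)),(t,(34,-63,8),(438.7,167.5)),(t,(-34,-63,8),(431.3,187)),(t,(-34,63,8),(397,172.5))]
lif=[(t,(-60,10,24),(390.3,230)),(t,(-60,-10,24),(395.5,232.5)),(t,(70,-10,24),(408.5,198)),(t,(70,10,24),(402.5,196)),
(t,(130,27,21),(406.2,178)),(t,(114,27,14),(404.5,181.7)),(t,(114,-27,14),(418.7,187.3)),(t,(130,-27,21),(420.8,183.7)),
(s,(70,-10,0),(325.5,255.2)),(s,(-60,-10,0),(289.8,251.8))]
ov=[(t,(80,-105,232),(144.2,115.5)),(t,(80,105,232),(104.7,179.2)),(t,(-100,-105,232),(199.5,148.3)),
(t,(-100,-84,98),(211.3,161.3)),(t,(-100,84,98),(184.2,207.5)),
(s,(-100,84,98),(291.6,169.6)),(s,(-100,-84,98),(326.4,170)),(s,(-100,84,198),(292,144.4)),(s,(-100,-84,198),(327,145.6)),
(s,(-81,37.5,126),(303.4,159)),(s,(-81,-37.5,126),(322.4,160))]
for nm,P,g in(("cool",cool,[500,-250,-.4]),("lif",lif,[350,-190,-.4]),("oven",ov,[480,500,1.])):
    for gg in (g,g+[0]):
        p,r=fit(P,gg); print(nm,np.round(p,3),np.degrees(p[2]).round(2)); print(r.tolist())
    if nm=="lif": print("nest",W(p,(166,0,14)))
# circles/ellipses by eye-checked colour blobs
print("dish top z~140 from side", back(s,(313,155),140))
print("pan", back(t,(322,163),58))
E
python3 m.py; python3 - <<'E'
import cv2,numpy as np
s=cv2.imread("pics/side0.png");t=cv2.imread("pics/top0.png")
A=cv2.resize(t[138:210,255:345],None,fx=5,fy=5,interpolation=cv2.INTER_CUBIC)
B=cv2.resize(s[135:195,285:333],None,fx=9,fy=9,interpolation=cv2.INTER_CUBIC)[:,:345]
D=cv2.resize(s[194:246,295:385],None,fx=5,fy=5,interpolation=cv2.INTER_CUBIC)[:240]
o=np.zeros((600,800,3),np.uint8);o[:360,:450]=A;o[:540,455:800]=B;o[360:600,:450]=D
cv2.imwrite("pics/c3.png",o)
E
```

```text
cool [ 5.25978e+02 -3.37195e+02 -3.58000e-01] -20.52
[[-0.2, -0.6], [0.2, 0.5], [0.3, -0.3], [-0.3, 0.3]]
cool [ 5.27708e+02 -3.41134e+02 -3.58000e-01 -1.52810e+01] -20.5
[[-0.0, -0.4], [-0.1, 0.5], [0.1, -0.5], [-0.1, 0.3]]
lif [ 371.99  -272.412   -0.375] -21.51
[[-1.2, 1.6], [-0.7, 1.4], [1.2, -0.5], [1.6, -0.8], [-0.2, -1.4], [-0.8, -0.5], [-0.0, 0.2], [0.3, -0.8], [-0.8, 0.6], [-0.5, 0.5]]
lif [ 371.842 -272.464   -0.373    1.297] -21.36
[[-1.0, 1.7], [-0.6, 1.5], [1.3, -0.4], [1.7, -0.8], [-0.2, -1.4], [-0.8, -0.5], [0.0, 0.1], [0.3, -0.8], [-0.8, 0.3], [-0.5, 0.2]]
nest [[ 526.43602087 -332.93532933   15.29745863]]
oven [506.848 455.61    1.067] 61.15
[[-0.1, -1.1], [-0.7, 1.1], [0.9, -1.2], [0.3, -0.9], [-0.5, -0.4], [0.9, -3.6], [-0.8, -0.5], [-0.4, 1.4], [-1.8, 3.2], [-0.6, 1.1], [-4.8, 1.6]]
oven [506.561 453.889   1.067   3.529] 61.16
[[-0.1, -1.4], [-0.8, 1.1], [1.1, -1.3], [0.5, -1.0], [-0.4, -0.3], [0.8, -4.1], [-0.9, -1.1], [-0.5, 0.7], [-1.8, 2.5], [-0.6, 0.5], [-4.8, 1.0]]
dish top z~140 from side [487.10261093 428.93047094 140.        ]
pan [537.04795421 -15.13808173  58.        ]
```

View pics/c3.png

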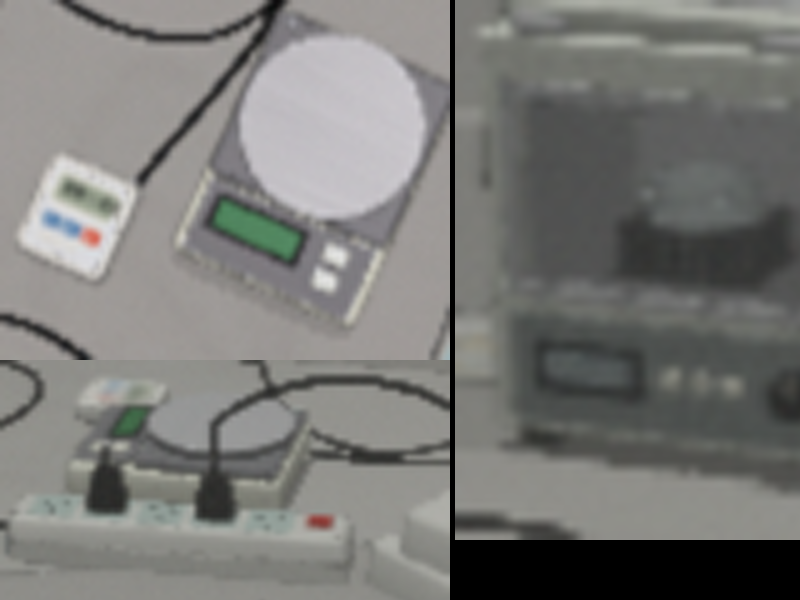

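c3 corrects several readings. The pan is centred at top (321.3,163.5) and side (339.3,207). The dish rim is at side (312.4,155.3). The rib block silhouette spans side x 303–322.8, and its right edge is the rear corner.

```bash
cat > m2.py <<'E'
from h import *
t,s="top","side"
lif=[(t,(-60,10,22),(390.3,230.8)),(t,(-60,-10,22),(396.2,233.7)),(t,(70,-10,22),(410,198)),(t,(70,10,22),(404.5,195.8)),
(t,(130,27,21),(406.2,178)),(t,(114,27,14),(404.5,181.7)),(t,(114,-27,14),(418.7,187.3)),(t,(130,-27,21),(420.8,183.7)),
(s,(70,-10,0),(325.5,255.2)),(s,(-60,-10,0),(289.8,251.8))]
ov=[(t,(80,-105,232),(144.2,115.5)),(t,(80,105,232),(104.7,179.2)),(t,(-100,-105,232),(199.5,148.3)),
(t,(-100,-84,98),(211.3,161.3)),(t,(-100,84,98),(184.2,207.5)),
(s,(-100,84,98),(292.3,167)),(s,(-100,-84,98),(326.8,169.5)),(s,(-100,84,198),(292.5,145.5)),(s,(-100,-84,198),(327,147)),
(s,(-81,37.5,126),(303,159.5)),(s,(-19,-37.5,126),(322.8,158.5)),(t,(-81,-37.5,101),(198.3,168.3)),(t,(-81,37.5,101),(185,192.5))]
for nm,P,g in(("lif",lif,[350,-190,-.4]),("oven",ov,[480,500,1.])):
    for gg in (g,g+[0]):
        p,r=fit(P,gg); print(nm,np.round(p,3),np.degrees(p[2]).round(2)); print(r.tolist())
        if nm=="lif": print("nest",W(p,(166,0,14)),"grip",W(p,(30,0,12)))
        else: 
            d=back(s,(312.4,155.3),144); c,q=np.cos(p[2]),np.sin(p[2]); e=d[:2]-p[:2]; print("seat",W(p,(-50,0,126)),"dish world",d,"dish in oven",c*e[0]+q*e[1],-q*e[0]+c*e[1])
print("cool3d (flange corner right-near check)")
print("pan",tri((339.3,207),(321.3,163.5)),back(t,(321.3,163.5),58))
E
python3 m2.py
```

```text
lif [ 3.71346e+02 -2.74757e+02 -3.64000e-01] -20.85
[[-0.4, 1.1], [-0.6, 0.4], [0.0, -0.3], [-0.1, -0.4], [0.1, -1.2], [-0.5, -0.3], [0.4, 0.2], [0.6, -0.8], [-0.8, 0.8], [-0.6, 0.9]]
nest [[ 526.48117104 -333.82680275   14.        ]] grip [[ 399.3828617  -285.43238404   12.        ]]
lif [ 3.71187e+02 -2.74528e+02 -3.62000e-01  2.55100e+00] -20.71
[[-0.3, 1.2], [-0.5, 0.5], [0.1, -0.4], [-0.0, -0.4], [0.1, -1.3], [-0.4, -0.4], [0.4, 0.1], [0.6, -0.9], [-0.8, 0.2], [-0.7, 0.3]]
nest [[ 526.45799748 -333.23922143   16.55072577]] grip [[ 399.24828094 -285.13841045   14.55072577]]
oven [506.916 455.844   1.066] 61.05
[[-0.1, -1.2], [-0.8, 1.0], [0.9, -1.1], [0.3, -0.9], [-0.6, -0.4], [0.2, -1.0], [-1.3, -0.0], [-1.0, 0.2], [-1.9, 1.7], [-0.2, 0.6], [-0.5, -0.8], [-0.0, 1.8], [0.7, -1.5]]
seat [[482.71519458 412.0908129  126.        ]] dish world [482.2504228 412.087542  144.       ] dish in oven -50.22781600969755 0.4051214256590967
oven [506.999 456.268   1.065  -0.873] 61.04
[[-0.1, -1.1], [-0.8, 1.0], [0.8, -1.1], [0.2, -0.9], [-0.7, -0.4], [0.2, -0.8], [-1.3, 0.1], [-0.9, 0.4], [-1.9, 1.9], [-0.2, 0.8], [-0.5, -0.6], [-0.1, 1.8], [0.7, -1.5]]
seat [[482.79297071 412.51757573 125.12683305]] dish world [482.2504228 412.087542  144.       ] dish in oven -50.63893959502492 0.2665397341245246
cool3d (flange corner right-near check)
pan [536.45606256 -12.91597014  52.91551463] [535.37834942 -12.92099638  58.        ]
```

```bash
cat > plan.py <<'E'
import sys
from h import *
# usage: plan.py x y z yaw(deg) -> tool-axis shift (m) and tool yaw (rad) from current measured pose
x,y,z,w=map(float,sys.argv[1:5]); s=state(); p=s["ee_pos"]; a=np.radians(s["ee_rot"][2]); c,q=np.cos(a),np.sin(a); d=np.array([x,y,z])-p
print("t",round(s["time_s"],2),"pos",p.round(1),"rot",s["ee_rot"].round(1),"w",round(s["gripper_width"],1),"f",s["force"].round(1),"J",s["qpos"].round(0))
print("shift x %.4f y %.4f z %.4f yaw %.4f"%((c*d[0]+q*d[1])/1e3,(q*d[0]-c*d[1])/1e3,-d[2]/1e3,-np.radians((w-s["ee_rot"][2]+180)%360-180)))
E
python3 -m crank '[{"grip":0.06,"x":0.02,"y":-0.012,"z":0,"yaw":0.1},{"grip":0.06,"x":0.05,"y":-0.031,"z":0,"yaw":0.2},{"grip":0.06,"x":0.08,"y":-0.05,"z":0,"yaw":0.32},{"grip":0.06,"x":0.11,"y":-0.068,"z":0,"yaw":0.44},{"grip":0.06,"x":0.14,"y":-0.086,"z":0,"yaw":0.56}]' 20
python3 plan.py 399.3 -285.3 60 -20.8
```

```text
time_s: 0.52
ee_pos: [296.1, -412.4, 188.4]
ee_rot: [-180.0, 0.0, -12.8]
force: [0.6, 0.8, -0.3]
gripper_width: 61.4
gripper_force: 0.0
t 0.52 pos [ 296.1 -412.4  188.4] rot [-180.     0.   -12.8] w 61.4 f [ 0.6  0.8 -0.3] J [-56.  12.  98.   0.  70.  47.]
shift x 0.0724 y -0.1469 z 0.1284 yaw 0.1392
```

```bash
python3 -m crank '[{"grip":0.06,"x":0.015,"y":-0.03,"z":0.015,"yaw":0.05},{"grip":0.06,"x":0.03,"y":-0.06,"z":0.04,"yaw":0.1},{"grip":0.06,"x":0.045,"y":-0.09,"z":0.065,"yaw":0.14},{"grip":0.06,"x":0.06,"y":-0.12,"z":0.09,"yaw":0.14},{"grip":0.06,"x":0.072,"y":-0.147,"z":0.11,"yaw":0.14}]'
python3 -m crank '[{"grip":0.06,"x":0,"y":0,"z":0,"yaw":0},{"grip":0.06,"x":0,"y":0,"z":0,"yaw":0},{"grip":0.06,"x":0,"y":0,"z":0,"yaw":0},{"grip":0.06,"x":0,"y":0,"z":0,"yaw":0},{"grip":0.06,"x":0,"y":0,"z":0,"yaw":0}]'
python3 plan.py 399.3 -285.3 17 -20.8
python3 - <<'E'
from h import *
o=np.hstack([cv2.resize(grab_frame("top")[140:240,370:450],None,fx=5,fy=5,interpolation=2),cv2.resize(grab_frame("side")[210:290,280:360],None,fx=5,fy=5,interpolation=2)[:,:] if 0 else cv2.resize(grab_frame("side")[190:290,280:360],None,fx=5,fy=5,interpolation=2)])
cv2.imwrite("pics/g1.png",o[:,:,::-1])
E
```

```text
time_s: 0.93
ee_pos: [397.9, -283.9, 77.1]
ee_rot: [-180.0, 0.1, -20.5]
force: [1.1, 0.4, -0.9]
gripper_width: 59.8
gripper_force: 0.0
time_s: 1.35
ee_pos: [397.6, -287.4, 79.7]
ee_rot: [180.0, -0.1, -20.6]
force: [-0.3, -0.6, -0.4]
gripper_width: 60.1
gripper_force: 0.0
t 1.35 pos [ 397.6 -287.4   79.7] rot [ 1.80e+02 -1.00e-01 -2.06e+01] w 60.1 f [-0.3 -0.6 -0.4] J [-37.  17. 110.  -0.  54.  73.]
shift x 0.0008 y -0.0026 z 0.0627 yaw 0.0040
```

View pics/g1.png

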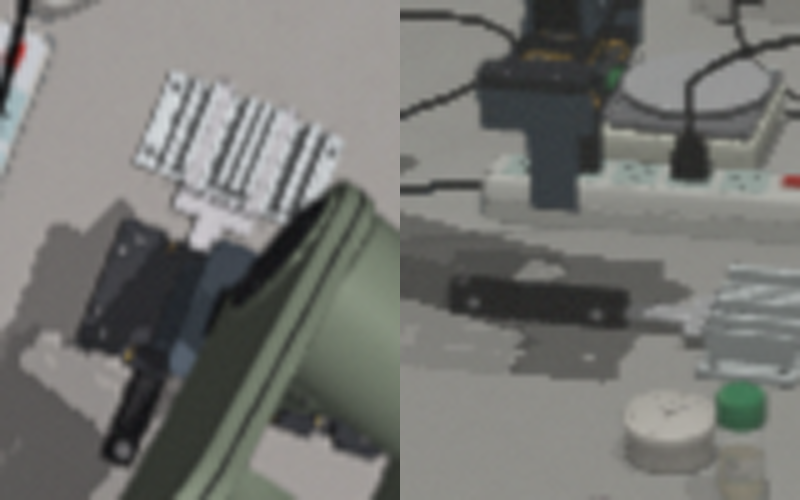

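The gripper sits over the handle, which runs (120,450)–(190,250) in the top crop, and the fingers straddle it. I descend and grip.

```bash
python3 -m crank '[{"grip":0.06,"x":0.001,"y":-0.0026,"z":0.015,"yaw":0.004},{"grip":0.06,"x":0.001,"y":-0.0026,"z":0.033,"yaw":0.004},{"grip":0.06,"x":0.001,"y":-0.0026,"z":0.05,"yaw":0.004},{"grip":0.06,"x":0.001,"y":-0.0026,"z":0.06,"yaw":0.004},{"grip":0.06,"x":0.001,"y":-0.0026,"z":0.0625,"yaw":0.004}]'
python3 -m crank '[{"grip":0.06,"x":0,"y":0,"z":0,"yaw":0},{"grip":0.045,"x":0,"y":0,"z":0,"yaw":0},{"grip":0.035,"x":0,"y":0,"z":0,"yaw":0},{"grip":0.028,"x":0,"y":0,"z":0,"yaw":0},{"grip":0.024,"x":0,"y":0,"z":0,"yaw":0}]' 10
python3 -m crank '[{"grip":0.022,"x":0,"y":0,"z":0,"yaw":0},{"grip":0.018,"x":0,"y":0,"z":0,"yaw":0},{"grip":0.01,"x":0,"y":0,"z":0,"yaw":0},{"grip":0.01,"x":0,"y":0,"z":0,"yaw":0},{"grip":0.01,"x":0,"y":0,"z":0,"yaw":0}]' 45
python3 plan.py 399.3 -285.3 150 -20.8
```

```text
time_s: 1.87
ee_pos: [398.2, -283.8, 15.0]
ee_rot: [-180.0, 0.2, -20.8]
force: [0.5, 0.0, 0.7]
gripper_width: 59.8
gripper_force: 0.0
time_s: 2.28
ee_pos: [399.9, -284.3, 16.9]
ee_rot: [180.0, -0.1, -20.7]
force: [0.0, 0.3, -0.2]
gripper_width: 36.4
gripper_force: 0.0
time_s: 2.7
ee_pos: [399.5, -283.9, 16.2]
ee_rot: [180.0, -0.0, -20.7]
force: [-0.5, 0.4, 0.2]
gripper_width: 10.5
gripper_force: 0.0
t 2.7 pos [ 399.5 -283.9   16.2] rot [180.   -0.  -20.7] w 10.5 f [-0.5  0.4  0.2] J [-37.  21. 114.  -0.  45.  74.]
shift x 0.0003 y 0.0014 z -0.1338 yaw 0.0018
```

The width is 10.5 mm with zero force, so nothing is held. I look before doing anything else.

```bash
python3 - <<'E'
from h import *
a=cv2.resize(grab_frame("top")[140:240,370:450],None,fx=5,fy=5,interpolation=2);b=cv2.resize(grab_frame("side")[190:290,280:360],None,fx=5,fy=5,interpolation=2)
cv2.imwrite("pics/g2.png",np.hstack([a,b])[:,:,::-1]); print(state()["gripper_width"])
E
```

```text
10.303911354884765
```

View pics/g2.png

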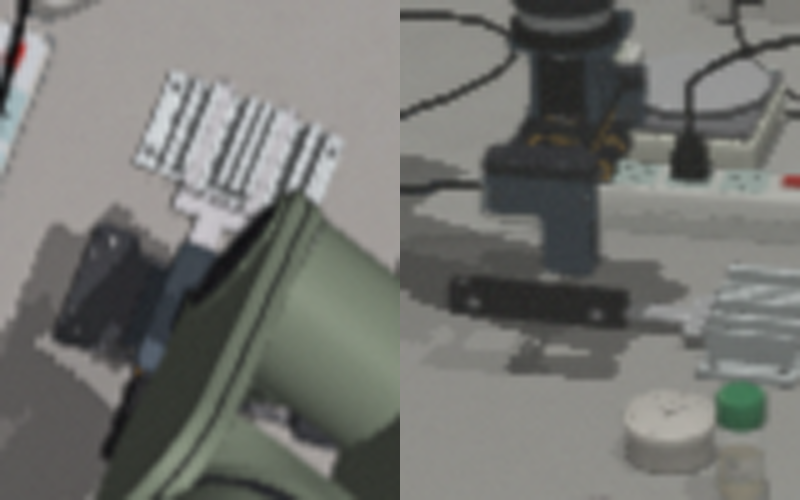

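```bash
python3 - <<'E'
from h import *
p=state()["ee_pos"];print(p, state()["force"])
for z in(2,24,60): print(z,proj("side",[p[0],p[1],z]),proj("top",[p[0],p[1],z]))
for c in C.values(): print((-c["R"].T@c["t"]).round(), np.abs(c["R"]@c["R"].T-np.eye(3)).max())
print(proj("side",[0,0,0]),proj("top",[0,0,0]))
L=[371.3,-274.8,-.364]
print(proj("side",W(L,[(-60,-10,24),(-60,10,24),(70,-10,24),(70,10,24),(70,-10,0),(-60,-10,0)])).round(1).tolist())
E
```

```text
[ 399.48761956 -283.93316415   16.24832369] [-0.73348172  0.33567749 -0.33819222]
2 [[314.31025266 252.95046199]] [[401.05471341 207.69960233]]
24 [[314.14335448 247.46414478]] [[402.47003183 207.66157118]]
60 [[313.86665321 238.36835334]] [[404.90171517 207.59622919]]
[  230. -1807.   843.] 6.661338147750939e-16
[ 387.  -25. 1219.] 6.661338147750939e-16
[[205.93774182 227.95780235]] [[313.82567019 326.09273077]]
[[288.9, 246.8], [290.4, 244.2], [324.6, 250.0], [325.8, 247.3], [324.7, 256.0], [289.2, 252.7]]
```

Side crop: the fingertips end at v≈244 (crop (570,272)), just above the handle top. The reported TCP projects to about 253, so the real fingertips sit some 35 mm higher than the stated height implies. I open, check the starting image for the same offset, and descend with force checks.

```bash
python3 - <<'E'
from h import *
for z in (175,189,213): print(z,proj("side",[192.6,-541.3,z]),proj("top",[192.6,-541.3,z]))
a=19.58*np.pi/180
for sg in(1,-1):
    print(proj("side",[192.6+sg*52*np.sin(a),-541.3-sg*52*np.cos(a),175]),proj("top",[192.6+sg*52*np.sin(a),-541.3-sg*52*np.cos(a),175]))
s=cv2.imread("pics/side0.png")[185:250,215:285]
t=cv2.imread("pics/top0.png")[250:330,480:580]
cv2.imwrite("pics/g3.png",np.hstack([cv2.resize(s,(400,371),interpolation=2),cv2.resize(t,(400,371),interpolation=2)]))
E
python3 -m crank '[{"grip":0.06,"x":0,"y":0,"z":0,"yaw":0},{"grip":0.06,"x":0,"y":0,"z":0,"yaw":0},{"grip":0.06,"x":0,"y":0,"z":0,"yaw":0},{"grip":0.06,"x":0,"y":0,"z":0,"yaw":0},{"grip":0.06,"x":0,"y":0,"z":0,"yaw":0}]' 10
```

```text
175 [[252.712577   248.82676449]] [[502.59088274 281.6120658 ]]
189 [[252.34310236 244.51596799]] [[505.03076393 282.59387658]]
213 [[251.70300713 237.04774144]] [[509.37228818 284.34091056]]
[[259.17545895 256.52962346]] [[519.6564194  275.85675895]]
[[246.62924848 241.57628054]] [[485.49620775 287.37719947]]
time_s: 3.22
ee_pos: [399.5, -283.9, 16.2]
ee_rot: [180.0, 0.0, -20.7]
force: [0.2, -0.1, 0.5]
gripper_width: 40.4
gripper_force: 0.0
```

View pics/g3.png

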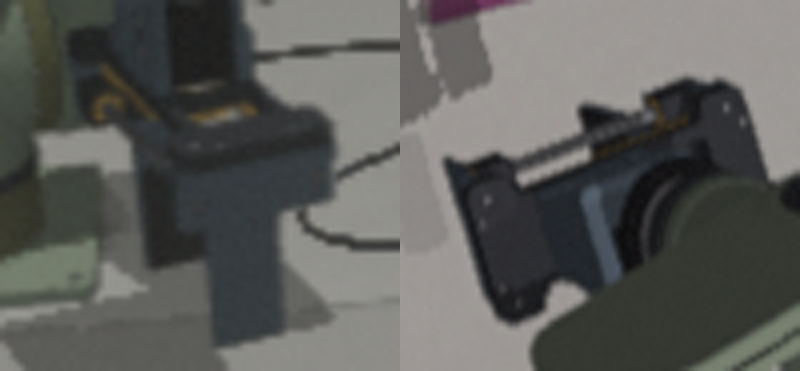

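In the starting frame the near fingertip is at (258.4,244.5), against a predicted (259.2,256.5). The tool is therefore really about 38 mm higher than reported, and the lateral position agrees. I descend in guarded steps.

```bash
python3 -m crank '[{"grip":0.06,"x":0,"y":0.001,"z":0,"yaw":0},{"grip":0.06,"x":0,"y":0.001,"z":0.004,"yaw":0},{"grip":0.06,"x":0,"y":0.001,"z":0.009,"yaw":0},{"grip":0.06,"x":0,"y":0.001,"z":0.014,"yaw":0},{"grip":0.06,"x":0,"y":0.001,"z":0.018,"yaw":0}]' 
python3 -m crank '[{"grip":0.06,"x":0,"y":0,"z":0.003,"yaw":0},{"grip":0.06,"x":0,"y":0,"z":0.006,"yaw":0},{"grip":0.06,"x":0,"y":0,"z":0.009,"yaw":0},{"grip":0.06,"x":0,"y":0,"z":0.011,"yaw":0},{"grip":0.06,"x":0,"y":0,"z":0.012,"yaw":0}]'
python3 - <<'E'
from h import *
f=grab_frame("side"); cv2.imwrite("pics/g4.png",cv2.resize(f[215:275,280:360],None,fx=8,fy=8,interpolation=2)[:,:,::-1])
s=state();p=s["ee_pos"];a=np.radians(s["ee_rot"][2]); print(p,s["force"],s["gripper_width"])
for z in(0,10,20): print(z,proj("side",[p[0]+36*np.sin(a),p[1]-36*np.cos(a),z]))
E
```

```text
time_s: 3.63
ee_pos: [398.8, -284.6, -2.6]
ee_rot: [-180.0, 0.1, -20.7]
force: [0.5, -0.1, -0.7]
gripper_width: 59.9
gripper_force: 0.0
time_s: 4.05
ee_pos: [399.0, -284.8, -14.1]
ee_rot: [-180.0, 0.0, -20.7]
force: [-0.5, 0.6, -0.6]
gripper_width: 60.2
gripper_force: 0.0
[ 398.99740846 -284.77925335  -14.06763693] [ 0.60669241 -0.44115675  0.2031582 ] 59.961803679449
0 [[311.80690266 258.50939749]]
10 [[311.72408111 255.98785086]]
20 [[311.64087973 253.45474013]]
```

View pics/g4.png

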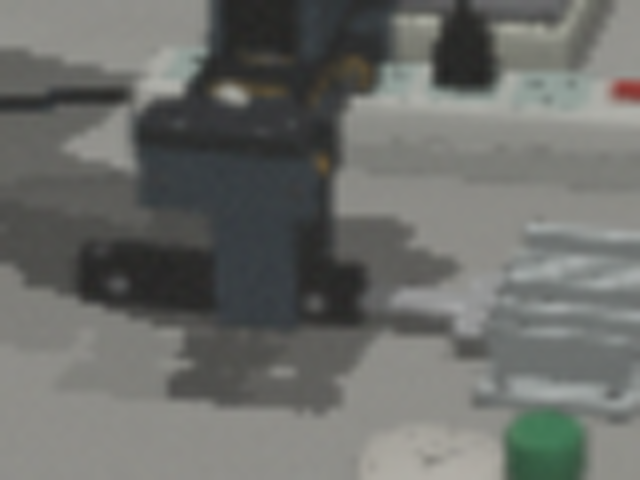

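The near finger now stands in front of the handle, its tip at (312.1,255.6), i.e. about 11 mm above the bench. True z is therefore the reported z plus about 39 mm. I go down 6 mm and grip.

```bash
python3 -m crank '[{"grip":0.05,"x":0,"y":0,"z":0.002,"yaw":0},{"grip":0.045,"x":0,"y":0,"z":0.004,"yaw":0},{"grip":0.035,"x":0,"y":0,"z":0.006,"yaw":0},{"grip":0.03,"x":0,"y":0,"z":0.006,"yaw":0},{"grip":0.025,"x":0,"y":0,"z":0.006,"yaw":0}]' 10
python3 -m crank '[{"grip":0.022,"x":0,"y":0,"z":0,"yaw":0},{"grip":0.018,"x":0,"y":0,"z":0,"yaw":0},{"grip":0.01,"x":0,"y":0,"z":0,"yaw":0},{"grip":0.01,"x":0,"y":0,"z":0,"yaw":0},{"grip":0.01,"x":0,"y":0,"z":0,"yaw":0}]' 45
python3 plan.py 399.3 -285.3 150 -20.8
```

```text
time_s: 4.52
ee_pos: [399.0, -284.8, -19.9]
ee_rot: [180.0, 0.0, -20.7]
force: [-0.3, 0.9, 0.0]
gripper_width: 29.7
gripper_force: 0.0
time_s: 4.93
ee_pos: [399.2, -284.9, -19.7]
ee_rot: [180.0, -0.0, -20.7]
force: [-0.0, 0.7, -0.0]
gripper_width: 19.7
gripper_force: 45.0
t 4.93 pos [ 399.2 -284.9  -19.7] rot [180.   -0.  -20.7] w 19.7 f [-0.   0.7 -0. ] J [-37.  24. 116.  -0.  39.  74.]
shift x 0.0002 y 0.0003 z -0.1697 yaw 0.0018
```

The lifter is held at 19.7 mm and 45 N. The parked pose is reported (399.2,-284.9,-19.7), yaw -20.7. I lift straight up.

```bash
python3 -m crank '[{"grip":0.01,"x":0,"y":0,"z":-0.015,"yaw":0},{"grip":0.01,"x":0,"y":0,"z":-0.045,"yaw":0},{"grip":0.01,"x":0,"y":0,"z":-0.085,"yaw":0},{"grip":0.01,"x":0,"y":0,"z":-0.125,"yaw":0},{"grip":0.01,"x":0,"y":0,"z":-0.16,"yaw":0}]'
python3 -m crank '[{"grip":0.01,"x":0,"y":0,"z":-0.03,"yaw":0},{"grip":0.01,"x":0,"y":0,"z":-0.05,"yaw":0},{"grip":0.01,"x":0,"y":0,"z":-0.06,"yaw":0},{"grip":0.01,"x":0,"y":0,"z":-0.06,"yaw":0},{"grip":0.01,"x":0,"y":0,"z":-0.06,"yaw":0}]'
python3 plan.py 354 179.3 190 61
```

```text
time_s: 5.35
ee_pos: [398.9, -284.7, 142.3]
ee_rot: [180.0, -0.0, -20.7]
force: [1.1, -0.9, -2.5]
gripper_width: 19.8
gripper_force: 45.0
time_s: 5.77
ee_pos: [398.5, -284.4, 199.2]
ee_rot: [-180.0, 0.1, -20.7]
force: [-0.1, 0.2, -2.4]
gripper_width: 19.8
gripper_force: 45.0
t 5.77 pos [ 398.5 -284.4  199.2] rot [-1.80e+02  1.00e-01 -2.07e+01] w 19.8 f [-0.1  0.2 -2.4] J [-37.  10.  99.  -0.  71.  74.]
shift x -0.2056 y -0.4181 z 0.0092 yaw -1.4259
```

```bash
python3 -m crank '[{"grip":0.01,"x":-0.008,"y":-0.016,"z":0,"yaw":-0.06},{"grip":0.01,"x":-0.022,"y":-0.046,"z":0,"yaw":-0.16},{"grip":0.01,"x":-0.037,"y":-0.076,"z":0,"yaw":-0.27},{"grip":0.01,"x":-0.052,"y":-0.106,"z":0,"yaw":-0.38},{"grip":0.01,"x":-0.067,"y":-0.136,"z":0,"yaw":-0.5}]'
python3 plan.py 354 179.3 190 61
```

```text
time_s: 6.18
ee_pos: [382.6, -132.1, 197.7]
ee_rot: [-179.8, 0.3, 8.2]
force: [1.0, -0.0, -2.9]
gripper_width: 19.9
gripper_force: 45.0
t 6.18 pos [ 382.6 -132.1  197.7] rot [-179.8    0.3    8.2] w 19.9 f [ 1.  -0.  -2.9] J [-21.   3. 108.   0.  69.  61.]
shift x 0.0162 y -0.3123 z 0.0077 yaw -0.9212
```

```bash
python3 -m crank '[{"grip":0.01,"x":0.002,"y":-0.032,"z":0,"yaw":-0.11},{"grip":0.01,"x":0.003,"y":-0.064,"z":0,"yaw":-0.22},{"grip":0.01,"x":0.005,"y":-0.096,"z":0,"yaw":-0.33},{"grip":0.01,"x":0.007,"y":-0.128,"z":0,"yaw":-0.44},{"grip":0.01,"x":0.009,"y":-0.16,"z":0,"yaw":-0.55}]'
python3 plan.py 354 179.3 190 61
```

```text
time_s: 6.6
ee_pos: [369.4, 27.1, 198.1]
ee_rot: [-179.8, 0.2, 39.8]
force: [1.7, 0.1, -2.1]
gripper_width: 19.5
gripper_force: 45.0
t 6.6 pos [369.4  27.1 198.1] rot [-179.8    0.2   39.8] w 19.5 f [ 1.7  0.1 -2.1] J [  2.  -1. 112.  -0.  69.  53.]
shift x 0.0855 y -0.1268 z 0.0081 yaw -0.3708
```

```bash
python3 -m crank '[{"grip":0.01,"x":0.018,"y":-0.026,"z":0,"yaw":-0.09},{"grip":0.01,"x":0.036,"y":-0.053,"z":0,"yaw":-0.18},{"grip":0.01,"x":0.055,"y":-0.08,"z":0,"yaw":-0.27},{"grip":0.01,"x":0.072,"y":-0.106,"z":0,"yaw":-0.33},{"grip":0.01,"x":0.085,"y":-0.126,"z":0,"yaw":-0.37}]'
python3 -m crank '[{"grip":0.01,"x":0,"y":0,"z":0.015,"yaw":0},{"grip":0.01,"x":0,"y":0,"z":0.045,"yaw":0},{"grip":0.01,"x":0,"y":0,"z":0.08,"yaw":0},{"grip":0.01,"x":0,"y":0,"z":0.105,"yaw":0},{"grip":0.01,"x":0,"y":0,"z":0.117,"yaw":0}]'
python3 -m crank '[{"grip":0.01,"x":0,"y":0,"z":0,"yaw":0},{"grip":0.01,"x":0,"y":0,"z":0,"yaw":0},{"grip":0.01,"x":0,"y":0,"z":0,"yaw":0},{"grip":0.01,"x":0,"y":0,"z":0,"yaw":0},{"grip":0.01,"x":0,"y":0,"z":0,"yaw":0}]'
python3 plan.py 354 179.3 80.3 61
python3 - <<'E'
from h import *
s=state();p=s["ee_pos"];a=np.radians(s["ee_rot"][2])
L=[p[0]-30*np.cos(a),p[1]-30*np.sin(a),a,p[2]+19.7]
pts=[(-60,0,24),(70,10,24),(70,-10,24),(114,27,14),(114,-27,14),(130,0,21.5),(205,27,14),(205,17,14),(205,-17,14),(205,-27,14)]
for n in C:
    f=grab_frame(n)[:,:,::-1].copy(); cv2.imwrite(f"pics/i_{n}.png",f); np.save(f"{n}.npy",f)
    print(n,proj(n,W(L,pts)).round(1).tolist())
a=cv2.resize(f,None,fx=1,fy=1)
s_=cv2.imread("pics/i_side.png")[130:210,275:335]; t_=cv2.imread("pics/i_top.png")[140:240,165:285]
def mk(im,n,x0,y0,k):
    o=cv2.resize(im,None,fx=k,fy=k,interpolation=2)
    for q in proj(n,W(L,pts)): cv2.circle(o,(int((q[0]-x0+.5)*k),int((q[1]-y0+.5)*k)),2,(0,0,255),-1)
    return o
A=mk(s_,"side",275,130,6);B=mk(t_,"top",165,140,3)
o=np.zeros((600,800,3),np.uint8);o[:480,:360]=A;o[:300,365:725]=B;cv2.imwrite("pics/i.png",o)
E
```

```text
time_s: 7.02
ee_pos: [355.0, 178.7, 198.0]
ee_rot: [-179.8, 0.2, 60.9]
force: [0.1, 0.4, -1.1]
gripper_width: 19.4
gripper_force: 45.0
time_s: 7.43
ee_pos: [352.5, 175.2, 78.3]
ee_rot: [-179.6, 0.5, 60.7]
force: [-0.3, 0.1, -2.2]
gripper_width: 19.7
gripper_force: 45.0
time_s: 7.85
ee_pos: [357.5, 177.3, 84.0]
ee_rot: [179.9, -0.1, 60.7]
force: [0.1, -0.0, -1.8]
gripper_width: 19.6
gripper_force: 45.0
t 7.85 pos [357.5 177.3  84. ] rot [ 1.799e+02 -1.000e-01  6.070e+01] w 19.6 f [ 0.1 -0.  -1.8] J [ 25.   9. 120.  -0.  51.  54.]
shift x -0.0000 y -0.0040 z 0.0037 yaw -0.0060
side [[281.3, 183.9], [292.1, 173.6], [296.3, 174.1], [292.8, 172.2], [303.9, 173.4], [299.8, 170.1], [301.0, 166.0], [303.0, 166.2], [309.8, 166.9], [311.8, 167.1]]
top [[282.2, 233.2], [243.4, 214.0], [246.8, 208.3], [228.8, 211.4], [238.0, 196.1], [228.3, 201.0], [203.2, 196.2], [204.9, 193.3], [210.7, 183.7], [212.4, 180.9]]
```

View pics/i.png

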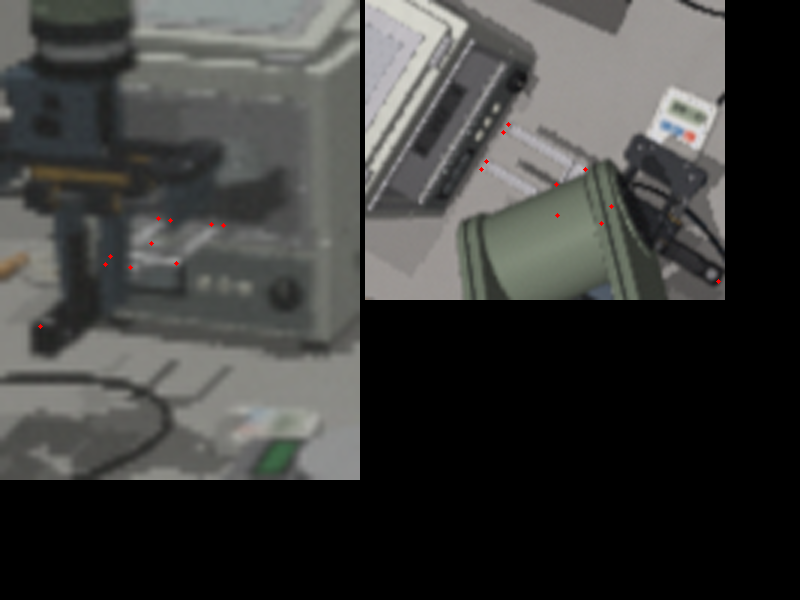

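The overlaid points land on the tine tips and cross-piece in both views: side crop (158,218) and (223,225), top crop (508,125) and (481,169). The lifter model and z offset therefore hold here. I check the ribs' lateral place numerically before insertion.

```bash
python3 - <<'E'
from h import *
g=cv2.cvtColor(cv2.imread("pics/side0.png"),6)
for v in (150,153,155,157,159,160,161,162,163,164): print(v,g[v,286:334].tolist())
O=[506.9,455.8,1.0655]
for z in(101,115,126): print(z,proj("side",W(O,[(-81,37.5,z),(-81,-37.5,z),(-19,-37.5,z),(-100,84,z),(-100,-84,z)])).round(1).tolist())
print(proj("side",W(O,[(-50,32,144),(-50,-32,144),(-50,30.5,126),(-50,-30.5,126),(-50,0,126)])).round(1).tolist())
E
```

```text
150 [125, 118, 103, 111, 103, 101, 93, 82, 81, 81, 80, 81, 81, 81, 81, 82, 82, 84, 84, 90, 94, 93, 94, 93, 95, 96, 95, 95, 94, 96, 95, 95, 96, 97, 96, 96, 95, 94, 96, 99, 107, 118, 119, 113, 106, 107, 107, 106]
153 [122, 117, 101, 112, 104, 96, 87, 80, 80, 78, 79, 80, 80, 82, 82, 80, 81, 82, 84, 90, 94, 95, 92, 98, 101, 106, 106, 103, 102, 99, 95, 91, 92, 95, 94, 94, 94, 94, 97, 101, 107, 118, 117, 112, 108, 108, 108, 106]
155 [123, 116, 94, 112, 106, 97, 90, 84, 80, 80, 80, 82, 80, 80, 82, 80, 82, 83, 85, 89, 91, 92, 99, 105, 106, 106, 106, 107, 104, 101, 100, 96, 90, 92, 95, 95, 95, 96, 97, 104, 107, 117, 119, 114, 107, 106, 105, 107]
157 [124, 123, 121, 116, 105, 97, 90, 84, 82, 81, 81, 81, 81, 82, 81, 81, 82, 82, 83, 84, 91, 90, 94, 98, 100, 102, 100, 105, 111, 100, 96, 95, 90, 88, 89, 85, 91, 94, 98, 107, 108, 117, 117, 115, 108, 106, 106, 105]
159 [124, 125, 123, 115, 103, 97, 90, 86, 82, 81, 81, 81, 81, 82, 82, 82, 80, 69, 64, 60, 71, 96, 99, 98, 103, 103, 103, 101, 101, 99, 98, 93, 81, 68, 58, 60, 72, 83, 92, 103, 108, 118, 117, 113, 106, 108, 106, 106]
160 [124, 124, 122, 11
[... 666 characters left out ...]
3, 82, 83, 82, 82, 77, 63, 53, 52, 51, 54, 55, 50, 56, 55, 57, 52, 54, 54, 55, 57, 55, 52, 54, 56, 63, 77, 86, 97, 107, 117, 119, 115, 107, 107, 108, 105]
164 [124, 123, 122, 117, 102, 98, 93, 89, 84, 82, 81, 81, 83, 83, 82, 81, 77, 61, 54, 54, 52, 55, 56, 53, 59, 56, 58, 53, 52, 56, 55, 59, 54, 54, 57, 63, 74, 81, 86, 96, 105, 115, 119, 116, 107, 106, 106, 106]
101 [[303.0, 165.1], [317.7, 166.7], [322.4, 162.7], [292.5, 165.4], [325.5, 168.9]]
115 [[302.9, 162.3], [317.6, 163.8], [322.3, 159.9], [292.3, 162.6], [325.5, 166.0]]
126 [[302.8, 160.1], [317.6, 161.6], [322.3, 157.7], [292.2, 160.4], [325.4, 163.8]]
[[306.3, 154.7], [318.8, 155.9], [306.7, 158.3], [318.6, 159.5], [312.6, 158.9]]
```

The rib edges read 302.6 and 322.0 against a predicted 302.9 and 322.3, and the dish is centred at 312.4 against 312.6. The fit is good. I align on the insertion line.

```bash
python3 -m crank '[{"grip":0.01,"x":0,"y":-0.002,"z":0.002,"yaw":-0.003},{"grip":0.01,"x":0,"y":-0.004,"z":0.0037,"yaw":-0.006},{"grip":0.01,"x":0,"y":-0.004,"z":0.0037,"yaw":-0.006},{"grip":0.01,"x":0,"y":-0.004,"z":0.0037,"yaw":-0.006},{"grip":0.01,"x":0,"y":-0.004,"z":0.0037,"yaw":-0.006}]'
python3 plan.py 416.9 293.1 80.3 61.05
```

```text
time_s: 8.37
ee_pos: [353.3, 179.0, 79.5]
ee_rot: [180.0, 0.0, 61.0]
force: [0.2, -0.1, -2.0]
gripper_width: 19.5
gripper_force: 45.0
t 8.37 pos [353.3 179.   79.5] rot [180.   0.  61.] w 19.5 f [ 0.2 -0.1 -2. ] J [ 25.   9. 121.  -0.  50.  54.]
shift x 0.1306 y 0.0003 z -0.0008 yaw -0.0007
```

```bash
python3 -m crank '[{"grip":0.01,"x":0.01,"y":0,"z":0,"yaw":0},{"grip":0.01,"x":0.025,"y":0,"z":0,"yaw":0},{"grip":0.01,"x":0.04,"y":0,"z":0,"yaw":0},{"grip":0.01,"x":0.05,"y":0,"z":0,"yaw":0},{"grip":0.01,"x":0.055,"y":0,"z":0,"yaw":0}]'
python3 -m crank '[{"grip":0.01,"x":0.003,"y":0,"z":0,"yaw":0},{"grip":0.01,"x":0.01,"y":0,"z":0,"yaw":0},{"grip":0.01,"x":0.02,"y":0,"z":0,"yaw":0},{"grip":0.01,"x":0.03,"y":0,"z":0,"yaw":0},{"grip":0.01,"x":0.035,"y":0,"z":0,"yaw":0}]'
python3 plan.py 416.9 293.1 80.3 61.05
```

```text
time_s: 8.78
ee_pos: [381.6, 229.3, 79.6]
ee_rot: [180.0, -0.1, 61.1]
force: [-0.6, -0.7, -2.6]
gripper_width: 19.5
gripper_force: 45.0
time_s: 9.2
ee_pos: [398.2, 259.2, 79.7]
ee_rot: [180.0, -0.1, 61.0]
force: [0.2, 0.1, -2.3]
gripper_width: 19.6
gripper_force: 45.0
t 9.2 pos [398.2 259.2  79.7] rot [ 1.8e+02 -1.0e-01  6.1e+01] w 19.6 f [ 0.2  0.1 -2.3] J [ 32.  15. 112.   0.  53.  61.]
shift x 0.0388 y -0.0001 z -0.0006 yaw -0.0007
```

```bash
python3 -m crank '[{"grip":0.01,"x":0.008,"y":0,"z":0,"yaw":0},{"grip":0.01,"x":0.018,"y":0,"z":0,"yaw":0},{"grip":0.01,"x":0.028,"y":0,"z":0,"yaw":0},{"grip":0.01,"x":0.036,"y":0,"z":0,"yaw":0},{"grip":0.01,"x":0.039,"y":0,"z":0,"yaw":0}]'
python3 -m crank '[{"grip":0.01,"x":0,"y":0,"z":0,"yaw":0},{"grip":0.01,"x":0,"y":0,"z":-0.002,"yaw":0},{"grip":0.01,"x":0,"y":0,"z":-0.004,"yaw":0},{"grip":0.01,"x":0,"y":0,"z":-0.006,"yaw":0},{"grip":0.01,"x":0,"y":0,"z":-0.008,"yaw":0}]'
python3 plan.py 416.9 293.1 88 61.05
```

```text
time_s: 9.62
ee_pos: [416.9, 293.3, 79.5]
ee_rot: [180.0, -0.1, 61.0]
force: [0.3, 0.6, -1.3]
gripper_width: 19.7
gripper_force: 45.0
time_s: 10.03
ee_pos: [415.8, 291.6, 87.9]
ee_rot: [180.0, -0.0, 61.0]
force: [-1.1, 0.7, -2.4]
gripper_width: 20.0
gripper_force: 45.0
t 10.03 pos [415.8 291.6  87.9] rot [180.  -0.  61.] w 20.0 f [-1.1  0.7 -2.4] J [ 34.  17. 107.  -0.  56.  63.]
shift x 0.0019 y 0.0002 z -0.0001 yaw -0.0010
```

```bash
python3 -m crank '[{"grip":0.01,"x":0.002,"y":0,"z":-0.002,"yaw":0},{"grip":0.01,"x":0.002,"y":0,"z":-0.004,"yaw":0},{"grip":0.01,"x":0.002,"y":0,"z":-0.007,"yaw":0},{"grip":0.01,"x":0.002,"y":0,"z":-0.01,"yaw":0},{"grip":0.01,"x":0.002,"y":0,"z":-0.013,"yaw":0}]'
python3 -m crank '[{"grip":0.01,"x":0,"y":0,"z":-0.004,"yaw":0},{"grip":0.01,"x":0,"y":0,"z":-0.008,"yaw":0},{"grip":0.01,"x":0,"y":0,"z":-0.011,"yaw":0},{"grip":0.01,"x":0,"y":0,"z":-0.013,"yaw":0},{"grip":0.01,"x":0,"y":0,"z":-0.013,"yaw":0}]'
python3 plan.py 416.9 293.1 115 61.05;  python3 - <<'E'
from h import *
p=state()["ee_pos"]; print("nest px",proj("side",[p[0]+136*.484,p[1]+136*.875,p[2]+51.7]),state()["torque"])
g=cv2.cvtColor(grab_frame("side"),7); cv2.imwrite("pics/l.png",g)
for v in range(144,160,2): print(v,g[v,300:330].tolist())
E
```

```text
time_s: 10.45
ee_pos: [416.7, 293.4, 100.7]
ee_rot: [-180.0, 0.0, 61.0]
force: [0.2, -0.4, -3.4]
gripper_width: 19.7
gripper_force: 45.0
time_s: 10.87
ee_pos: [417.1, 293.8, 114.1]
ee_rot: [180.0, -0.0, 61.0]
force: [-0.4, -0.5, -2.6]
gripper_width: 19.4
gripper_force: 45.0
t 10.87 pos [417.1 293.8 114.1] rot [180.  -0.  61.] w 19.4 f [-0.4 -0.5 -2.6] J [ 34.  16. 105.  -0.  59.  63.]
shift x -0.0007 y 0.0001 z -0.0009 yaw -0.0008
nest px [[312.39919273 150.84589799]] [-0.1302036  -0.00709009  0.02558115]
144 [66, 72, 65, 69, 74, 75, 72, 55, 43, 44, 54, 45, 42, 44, 42, 43, 42, 46, 49, 51, 65, 90, 104, 106, 105, 106, 110, 111, 113, 106]
146 [43, 39, 40, 40, 43, 52, 52, 41, 41, 38, 49, 68, 76, 63, 55, 54, 53, 51, 52, 54, 75, 104, 94, 95, 104, 107, 112, 111, 112, 104]
148 [50, 40, 39, 40, 46, 60, 56, 57, 54, 59, 66, 62, 64, 58, 54, 51, 51, 51, 53, 62, 74, 89, 91, 89, 95, 97, 102, 112, 112, 107]
150 [64, 62, 53, 45, 48, 52, 55, 61, 83, 95, 98, 98, 93, 75, 57, 54, 57, 72, 83, 89, 89, 88, 88, 90, 90, 94, 101, 113, 111, 105]
152 [56, 72, 66, 55, 56, 49, 51, 70, 92, 97, 99, 98, 97, 84, 84, 87, 95, 90, 89, 89, 89, 87, 90, 90, 90, 94, 101, 111, 112, 104]
154 [52, 71, 61, 56, 56, 51, 55, 71, 92, 97, 98, 94, 96, 98, 98, 95, 92, 87, 82, 77, 86, 86, 88, 88, 91, 94, 100, 110, 111, 107]
156 [49, 67, 56, 54, 55, 52, 57, 73, 86, 89, 89, 90, 91, 95, 95, 83, 78, 79, 82, 85, 90, 88, 89, 89, 91, 99, 102, 112, 112, 108]
158 [47, 60, 54, 54, 52, 51, 66, 103, 131, 130, 113, 113, 122, 123, 97, 66, 56, 68, 78, 75, 64, 59, 70, 79, 87, 98, 101, 112, 111, 108]
```

```bash
python3 -m crank '[{"grip":0.01,"x":-0.003,"y":0,"z":0,"yaw":0},{"grip":0.01,"x":-0.01,"y":0,"z":0,"yaw":0},{"grip":0.01,"x":-0.02,"y":0,"z":0,"yaw":0},{"grip":0.01,"x":-0.031,"y":0,"z":0,"yaw":0},{"grip":0.01,"x":-0.043,"y":0,"z":0,"yaw":0}]'
python3 -m crank '[{"grip":0.01,"x":-0.013,"y":0,"z":0,"yaw":0},{"grip":0.01,"x":-0.026,"y":0,"z":0,"yaw":0},{"grip":0.01,"x":-0.039,"y":0,"z":0,"yaw":0},{"grip":0.01,"x":-0.052,"y":0,"z":0,"yaw":0},{"grip":0.01,"x":-0.065,"y":0,"z":0,"yaw":0}]'
python3 -m crank '[{"grip":0.01,"x":-0.013,"y":0,"z":0,"yaw":0},{"grip":0.01,"x":-0.025,"y":0,"z":0,"yaw":0},{"grip":0.01,"x":-0.035,"y":0,"z":0,"yaw":0},{"grip":0.01,"x":-0.042,"y":0,"z":0,"yaw":0},{"grip":0.01,"x":-0.045,"y":0,"z":0,"yaw":0}]'
python3 -m crank '[{"grip":0.01,"x":0,"y":0,"z":0,"yaw":0},{"grip":0.01,"x":0,"y":0,"z":0,"yaw":0},{"grip":0.01,"x":0,"y":0,"z":0,"yaw":0},{"grip":0.01,"x":0,"y":0,"z":0,"yaw":0},{"grip":0.01,"x":0,"y":0,"z":0,"yaw":0}]'
python3 plan.py 370 28 200 39.8; python3 - <<'E'
from h import *
s=state();p=s["ee_pos"];a=np.radians(s["ee_rot"][2]); n=[p[0]+136*np.cos(a),p[1]+136*np.sin(a),p[2]+19.7+32]
print("torque",s["torque"].round(3),n)
for c in C:
    f=grab_frame(c); cv2.imwrite(f"pics/w_{c}.png",f[:,:,::-1]); u,v=proj(c,n)[0].round().astype(int); print(c,u,v)
    g=cv2.cvtColor(f,7)
    for r in range(v-14,v+15,2): print(r,g[r,u-16:u+17].tolist())
E
```

```text
time_s: 11.33
ee_pos: [395.0, 254.7, 113.3]
ee_rot: [-180.0, 0.0, 61.0]
force: [0.2, 0.0, -3.2]
gripper_width: 19.8
gripper_force: 45.0
time_s: 11.75
ee_pos: [363.8, 197.9, 113.6]
ee_rot: [180.0, -0.0, 61.0]
force: [-0.2, -0.3, -3.1]
gripper_width: 19.8
gripper_force: 45.0
time_s: 12.17
ee_pos: [342.0, 158.8, 113.5]
ee_rot: [-180.0, 0.0, 61.0]
force: [0.1, 0.9, -2.7]
gripper_width: 19.7
gripper_force: 45.0
time_s: 12.58
ee_pos: [342.9, 160.1, 113.5]
ee_rot: [180.0, 0.0, 61.0]
force: [-0.1, -1.3, -3.1]
gripper_width: 20.0
gripper_force: 45.0
t 12.58 pos [342.9 160.1 113.5] rot [180.   0.  61.] w 20.0 f [-0.1 -1.3 -3.1] J [ 23.   5. 120.  -0.  56.  52.]
shift x -0.1025 y 0.0877 z -0.0865 yaw 0.3706
torque [-0.16   0.051 -0.047] [np.float64(408.78552783106664), np.float64(279.09462455916713), np.float64(165.17200439427907)]
side 300 161
147 [56, 56, 54, 50, 40, 34, 43, 52, 62, 65, 65, 72, 74, 72, 74, 76, 77, 78, 79, 77, 73, 76, 81, 85, 83, 88, 89, 90, 91, 96, 98, 92, 90]
149 [54, 54, 54, 54, 51, 49, 40, 40, 37, 39, 43, 41, 42, 42, 42, 40, 41, 43, 46, 42, 46, 50, 56, 56, 58, 80, 90, 89, 
[... 3661 characters left out ...]
4, 148, 99, 83, 84, 85, 95, 137, 131, 161, 174, 162]
208 [151, 151, 150, 152, 150, 154, 157, 144, 146, 136, 146, 156, 164, 184, 185, 188, 186, 171, 181, 186, 152, 122, 124, 127, 131, 134, 139, 154, 109, 97, 107, 92, 84]
210 [150, 150, 151, 151, 151, 151, 152, 152, 155, 160, 149, 138, 144, 139, 136, 154, 139, 159, 153, 142, 149, 158, 149, 147, 104, 91, 86, 83, 83, 88, 91, 91, 95]
212 [150, 150, 151, 151, 151, 150, 152, 152, 152, 152, 151, 147, 140, 137, 137, 137, 134, 124, 118, 94, 81, 84, 83, 83, 86, 91, 93, 96, 97, 99, 101, 103, 103]
214 [151, 151, 152, 152, 153, 151, 151, 150, 151, 151, 140, 135, 125, 120, 106, 96, 86, 83, 84, 86, 90, 92, 94, 98, 99, 100, 103, 103, 106, 107, 108, 110, 111]
```

The dish rides on the lifter: its disk in the top view is centred near (219,200), against a predicted nest at (220,200). I raise it and carry it to the cooler.

```bash
python3 -m crank '[{"grip":0.01,"x":0,"y":0,"z":-0.005,"yaw":0},{"grip":0.01,"x":0,"y":0,"z":-0.015,"yaw":0},{"grip":0.01,"x":0,"y":0,"z":-0.03,"yaw":0},{"grip":0.01,"x":0,"y":0,"z":-0.047,"yaw":0},{"grip":0.01,"x":0,"y":0,"z":-0.062,"yaw":0}]'
python3 -m crank '[{"grip":0.01,"x":-0.003,"y":0.003,"z":-0.013,"yaw":0.015},{"grip":0.01,"x":-0.012,"y":0.01,"z":-0.022,"yaw":0.045},{"grip":0.01,"x":-0.024,"y":0.02,"z":-0.027,"yaw":0.09},{"grip":0.01,"x":-0.038,"y":0.032,"z":-0.028,"yaw":0.14},{"grip":0.01,"x":-0.052,"y":0.044,"z":-0.028,"yaw":0.19}]'
python3 -m crank '[{"grip":0.01,"x":-0.012,"y":0.014,"z":0,"yaw":0.06},{"grip":0.01,"x":-0.023,"y":0.028,"z":0,"yaw":0.12},{"grip":0.01,"x":-0.034,"y":0.043,"z":0,"yaw":0.18},{"grip":0.01,"x":-0.044,"y":0.058,"z":0,"yaw":0.24},{"grip":0.01,"x":-0.05,"y":0.07,"z":0,"yaw":0.29}]'
python3 plan.py 399.2 -284.9 200 -20.7
```

```text
time_s: 13.1
ee_pos: [342.8, 159.9, 176.7]
ee_rot: [180.0, -0.0, 61.0]
force: [1.1, 0.5, -2.9]
gripper_width: 19.7
gripper_force: 45.0
time_s: 13.52
ee_pos: [356.4, 92.5, 204.5]
ee_rot: [179.9, -0.1, 50.0]
force: [-0.3, -0.2, -2.7]
gripper_width: 20.2
gripper_force: 45.0
time_s: 13.93
ee_pos: [377.7, 8.4, 203.9]
ee_rot: [180.0, 0.0, 33.3]
force: [0.5, 0.6, -2.2]
gripper_width: 19.6
gripper_force: 45.0
t 13.93 pos [377.7   8.4 203.9] rot [180.    0.   33.3] w 19.6 f [ 0.5  0.6 -2.2] J [ -0.  -1. 111.  -0.  70.  56.]
shift x -0.1431 y 0.2570 z 0.0039 yaw 0.9426
```

```bash
python3 -m crank '[{"grip":0.01,"x":-0.009,"y":0.016,"z":0,"yaw":0.06},{"grip":0.01,"x":-0.019,"y":0.034,"z":0,"yaw":0.12},{"grip":0.01,"x":-0.029,"y":0.052,"z":0,"yaw":0.18},{"grip":0.01,"x":-0.039,"y":0.07,"z":0,"yaw":0.25},{"grip":0.01,"x":-0.049,"y":0.088,"z":0,"yaw":0.32}]'
python3 plan.py 399.2 -284.9 200 -20.7
python3 -m crank '[{"grip":0.01,"x":-0.004,"y":0.02,"z":0,"yaw":0.06},{"grip":0.01,"x":-0.008,"y":0.04,"z":0,"yaw":0.12},{"grip":0.01,"x":-0.012,"y":0.06,"z":0,"yaw":0.18},{"grip":0.01,"x":-0.017,"y":0.08,"z":0,"yaw":0.25},{"grip":0.01,"x":-0.021,"y":0.1,"z":0,"yaw":0.32}]'
python3 plan.py 399.2 -284.9 200 -20.7
```

```text
time_s: 14.35
ee_pos: [385.3, -91.6, 203.9]
ee_rot: [180.0, -0.0, 15.0]
force: [1.1, 0.1, -3.3]
gripper_width: 19.7
gripper_force: 45.0
t 14.35 pos [385.3 -91.6 203.9] rot [180.  -0.  15.] w 19.7 f [ 1.1  0.1 -3.3] J [-15.   1. 109.   0.  70.  60.]
shift x -0.0365 y 0.1903 z 0.0039 yaw 0.6227
time_s: 14.77
ee_pos: [391.1, -193.7, 203.8]
ee_rot: [180.0, -0.0, -3.4]
force: [-0.6, -0.2, -2.9]
gripper_width: 19.6
gripper_force: 45.0
t 14.77 pos [ 391.1 -193.7  203.8] rot [180.   -0.   -3.4] w 19.6 f [-0.6 -0.2 -2.9] J [-28.   5. 105.   0.  70.  66.]
shift x 0.0135 y 0.0906 z 0.0038 yaw 0.3025
```

```bash
python3 -m crank '[{"grip":0.01,"x":0.003,"y":0.02,"z":0,"yaw":0.07},{"grip":0.01,"x":0.006,"y":0.042,"z":0.001,"yaw":0.14},{"grip":0.01,"x":0.009,"y":0.063,"z":0.002,"yaw":0.21},{"grip":0.01,"x":0.012,"y":0.081,"z":0.003,"yaw":0.27},{"grip":0.01,"x":0.0135,"y":0.0906,"z":0.004,"yaw":0.3025}]'
python3 -m crank '[{"grip":0.01,"x":0,"y":0,"z":0.003,"yaw":0},{"grip":0.01,"x":0,"y":0,"z":0.012,"yaw":0},{"grip":0.01,"x":0,"y":0,"z":0.028,"yaw":0},{"grip":0.01,"x":0,"y":0,"z":0.046,"yaw":0},{"grip":0.01,"x":0,"y":0,"z":0.064,"yaw":0}]'
python3 -m crank '[{"grip":0.01,"x":0,"y":0,"z":0.018,"yaw":0},{"grip":0.01,"x":0,"y":0,"z":0.036,"yaw":0},{"grip":0.01,"x":0,"y":0,"z":0.05,"yaw":0},{"grip":0.01,"x":0,"y":0,"z":0.06,"yaw":0},{"grip":0.01,"x":0,"y":0,"z":0.066,"yaw":0}]'
python3 -m crank '[{"grip":0.01,"x":0,"y":0,"z":0,"yaw":0},{"grip":0.01,"x":0,"y":0,"z":0,"yaw":0},{"grip":0.01,"x":0,"y":0,"z":0,"yaw":0},{"grip":0.01,"x":0,"y":0,"z":0,"yaw":0},{"grip":0.01,"x":0,"y":0,"z":0,"yaw":0}]'
python3 plan.py 399.2 -284.9 -19.7 -20.7
python3 - <<'E'
from h import *
s=state();p=s["ee_pos"];a=np.radians(s["ee_rot"][2]); n=[p[0]+136*np.cos(a),p[1]+136*np.sin(a),p[2]+19.7+32]
for c in ("top","side"):
    f=grab_frame(c); cv2.imwrite(f"pics/d_{c}.png",f[:,:,::-1]); u,v=proj(c,n)[0]; print(c,u,v); u,v=int(round(u)),int(round(v))
    g=cv2.cvtColor(f,7)
    for r in range(v-14,v+15,4): print(r,g[r,u-16:u+17].tolist())
E
```

```text
time_s: 15.18
ee_pos: [400.0, -285.9, 199.6]
ee_rot: [180.0, -0.0, -20.7]
force: [-0.0, 0.7, -3.0]
gripper_width: 19.8
gripper_force: 45.0
time_s: 15.6
ee_pos: [399.3, -282.3, 134.5]
ee_rot: [-180.0, 0.0, -20.4]
force: [0.3, -0.4, -2.4]
gripper_width: 19.5
gripper_force: 45.0
time_s: 16.02
ee_pos: [398.9, -282.3, 68.1]
ee_rot: [-179.9, 0.1, -20.4]
force: [-0.2, 0.4, -2.7]
gripper_width: 19.8
gripper_force: 45.0
time_s: 16.43
ee_pos: [400.2, -284.3, 70.3]
ee_rot: [180.0, -0.1, -20.5]
force: [-0.4, 0.7, -3.0]
gripper_width: 19.3
gripper_force: 45.0
t 16.43 pos [ 400.2 -284.3   70.3] rot [ 1.80e+02 -1.00e-01 -2.05e+01] w 19.3 f [-0.4  0.7 -3. ] J [-37.  17. 110.  -0.  52.  74.]
shift x -0.0007 y 0.0009 z 0.0900 yaw 0.0035
top 425.73361431465963 165.7876978204815
152 [156, 156, 156, 158, 157, 156, 157, 157, 157, 154, 135, 153, 164, 167, 178, 167, 163, 165, 170, 163, 158, 158, 159, 157, 157, 156, 157, 155, 156, 157, 156, 158, 157]
156 [158, 123, 100, 118, 114, 106, 107, 147, 176, 175, 178, 199, 204, 202, 201, 203, 202, 192, 186, 153, 124, 96, 119, 148, 156, 152, 149, 156, 157, 157, 156, 1
[... 1670 characters left out ...]
, 146, 146, 146, 145]
227 [150, 153, 154, 143, 132, 134, 123, 151, 146, 122, 123, 123, 137, 156, 158, 156, 158, 160, 159, 158, 154, 160, 159, 152, 135, 120, 131, 140, 130, 145, 146, 147, 148]
231 [139, 146, 141, 120, 107, 133, 139, 138, 138, 133, 115, 102, 102, 99, 103, 103, 104, 106, 107, 107, 109, 112, 110, 106, 107, 109, 115, 119, 116, 132, 133, 128, 130]
235 [123, 123, 123, 123, 122, 124, 123, 122, 122, 120, 120, 121, 122, 121, 122, 122, 123, 123, 125, 125, 127, 122, 119, 118, 116, 109, 105, 107, 119, 133, 137, 132, 128]
239 [138, 138, 137, 138, 137, 137, 138, 137, 138, 137, 138, 137, 138, 137, 135, 135, 135, 136, 136, 135, 134, 135, 134, 135, 136, 135, 136, 135, 137, 138, 138, 135, 130]
```

```bash
python3 -m crank '[{"grip":0.01,"x":-0.0004,"y":0.0005,"z":0.005,"yaw":0.0035},{"grip":0.01,"x":-0.0007,"y":0.001,"z":0.015,"yaw":0.0035},{"grip":0.01,"x":-0.0007,"y":0.001,"z":0.027,"yaw":0.0035},{"grip":0.01,"x":-0.0007,"y":0.001,"z":0.037,"yaw":0.0035},{"grip":0.01,"x":-0.0007,"y":0.001,"z":0.042,"yaw":0.0035}]'
python3 -m crank '[{"grip":0.01,"x":0,"y":0,"z":0,"yaw":0},{"grip":0.01,"x":0,"y":0,"z":0.003,"yaw":0},{"grip":0.01,"x":0,"y":0,"z":0.007,"yaw":0},{"grip":0.01,"x":0,"y":0,"z":0.011,"yaw":0},{"grip":0.01,"x":0,"y":0,"z":0.014,"yaw":0}]'
python3 plan.py 399.2 -284.9 -19.7 -20.7
```

```text
time_s: 16.95
ee_pos: [397.9, -284.1, 26.2]
ee_rot: [-180.0, 0.1, -20.7]
force: [-0.5, -0.1, -2.3]
gripper_width: 19.8
gripper_force: 45.0
time_s: 17.37
ee_pos: [398.8, -284.7, 13.4]
ee_rot: [180.0, -0.0, -20.7]
force: [-0.6, 0.6, -2.5]
gripper_width: 19.8
gripper_force: 45.0
t 17.37 pos [ 398.8 -284.7   13.4] rot [180.   -0.  -20.7] w 19.8 f [-0.6  0.6 -2.5] J [-37.  22. 114.  -0.  44.  74.]
shift x 0.0005 y 0.0001 z 0.0331 yaw 0.0000
```

```bash
python3 -m crank '[{"grip":0.01,"x":0,"y":0,"z":0.004,"yaw":0},{"grip":0.01,"x":0,"y":0,"z":0.008,"yaw":0},{"grip":0.01,"x":0,"y":0,"z":0.012,"yaw":0},{"grip":0.01,"x":0,"y":0,"z":0.016,"yaw":0},{"grip":0.01,"x":0,"y":0,"z":0.02,"yaw":0}]'
python3 -m crank '[{"grip":0.01,"x":0,"y":0,"z":0.004,"yaw":0},{"grip":0.01,"x":0,"y":0,"z":0.008,"yaw":0},{"grip":0.01,"x":0,"y":0,"z":0.01,"yaw":0},{"grip":0.01,"x":0,"y":0,"z":0.0115,"yaw":0},{"grip":0.01,"x":0,"y":0,"z":0.0125,"yaw":0}]'
python3 plan.py 399.2 -284.9 -19.7 -20.7
```

```text
time_s: 17.78
ee_pos: [399.0, -284.8, -6.7]
ee_rot: [180.0, -0.0, -20.7]
force: [-0.1, 0.3, -1.8]
gripper_width: 19.7
gripper_force: 45.0
time_s: 18.2
ee_pos: [398.7, -284.7, -19.1]
ee_rot: [180.0, -0.0, -20.7]
force: [0.4, 1.0, -1.6]
gripper_width: 19.6
gripper_force: 45.0
t 18.2 pos [ 398.7 -284.7  -19.1] rot [180.   -0.  -20.7] w 19.6 f [ 0.4  1.  -1.6] J [-37.  24. 116.  -0.  40.  74.]
shift x 0.0005 y 0.0001 z 0.0006 yaw 0.0000
```

```bash
python3 -m crank '[{"grip":0.01,"x":0,"y":0,"z":0.0005,"yaw":0},{"grip":0.01,"x":0,"y":0,"z":0.001,"yaw":0},{"grip":0.01,"x":0,"y":0,"z":0.001,"yaw":0},{"grip":0.01,"x":0,"y":0,"z":0.001,"yaw":0},{"grip":0.01,"x":0,"y":0,"z":0.001,"yaw":0}]'
python3 -m crank '[{"grip":0.022,"x":0,"y":0,"z":0,"yaw":0},{"grip":0.03,"x":0,"y":0,"z":0,"yaw":0},{"grip":0.04,"x":0,"y":0,"z":0,"yaw":0},{"grip":0.05,"x":0,"y":0,"z":0,"yaw":0},{"grip":0.06,"x":0,"y":0,"z":0,"yaw":0}]' 10
python3 -m crank '[{"grip":0.06,"x":0,"y":0,"z":0,"yaw":0},{"grip":0.06,"x":0,"y":0,"z":0,"yaw":0},{"grip":0.06,"x":0,"y":0,"z":0,"yaw":0},{"grip":0.06,"x":0,"y":0,"z":-0.01,"yaw":0},{"grip":0.06,"x":0,"y":0,"z":-0.025,"yaw":0}]'
python3 -m crank '[{"grip":0.09,"x":0,"y":0,"z":-0.035,"yaw":0},{"grip":0.09,"x":0,"y":0,"z":-0.07,"yaw":0},{"grip":0.09,"x":0,"y":0,"z":-0.1,"yaw":0},{"grip":0.09,"x":0,"y":0,"z":-0.12,"yaw":0},{"grip":0.09,"x":-0.03,"y":0,"z":-0.13,"yaw":0}]'
python3 plan.py 399.2 -284.9 110 -20.7
python3 - <<'E'
from h import *
for c in ("top","side"):
    f=grab_frame(c); cv2.imwrite(f"pics/p_{c}.png",f[:,:,::-1]); u,v=proj(c,[526.5,-333,54])[0]; print(c,u,v); u,v=int(round(u)),int(round(v))
    g=cv2.cvtColor(f,7)
    for r in range(v-14,v+15,2): print(r,g[r,u-20:u+21].tolist())
E
```

```text
time_s: 18.62
ee_pos: [398.8, -284.7, -19.7]
ee_rot: [180.0, -0.0, -20.7]
force: [-1.3, 0.2, 2.1]
gripper_width: 19.6
gripper_force: 45.0
time_s: 19.03
ee_pos: [398.8, -284.7, -19.9]
ee_rot: [180.0, -0.0, -20.7]
force: [0.0, 0.2, -0.3]
gripper_width: 45.6
gripper_force: 0.0
time_s: 19.45
ee_pos: [397.6, -283.8, 4.2]
ee_rot: [-179.9, 0.2, -20.7]
force: [0.9, -0.1, -0.2]
gripper_width: 60.0
gripper_force: 0.0
time_s: 19.87
ee_pos: [376.1, -277.4, 138.7]
ee_rot: [179.8, -0.6, -20.6]
force: [-0.2, -1.1, 0.6]
gripper_width: 89.1
gripper_force: 0.0
t 19.87 pos [ 376.1 -277.4  138.7] rot [179.8  -0.6 -20.6] w 89.1 f [-0.2 -1.1  0.6] J [-38.  11. 108.   0.  61.  73.]
shift x 0.0242 y -0.0011 z 0.0287 yaw 0.0011
top 420.17872890442794 168.67093619943734
155 [156, 157, 152, 124, 182, 190, 190, 154, 137, 149, 154, 157, 155, 150, 153, 155, 155, 158, 156, 147, 154, 158, 156, 157, 155, 154, 155, 156, 157, 157, 157, 156, 157, 157, 158, 157, 156, 157, 157, 156, 156]
157 [156, 153, 136, 182, 144, 117, 166, 126, 119, 182, 157, 145, 135, 187, 169, 189, 178, 176, 145, 127, 140, 130, 138, 155, 150, 163, 
[... 5252 characters left out ...]
 107, 107, 105, 110, 105, 105, 116, 126, 138, 139, 140, 138, 139, 139, 140, 139]
253 [129, 136, 140, 143, 153, 161, 170, 167, 143, 114, 113, 122, 124, 132, 139, 148, 158, 162, 158, 146, 143, 139, 131, 128, 124, 122, 121, 116, 107, 103, 95, 101, 125, 138, 139, 139, 139, 139, 140, 138, 138]
255 [78, 80, 79, 85, 107, 142, 145, 141, 129, 118, 118, 119, 115, 104, 111, 114, 116, 115, 115, 113, 112, 109, 112, 116, 116, 118, 119, 124, 109, 104, 107, 98, 114, 137, 138, 138, 139, 141, 140, 139, 140]
257 [134, 133, 134, 129, 108, 94, 93, 94, 97, 106, 109, 109, 109, 111, 114, 116, 116, 117, 117, 113, 113, 116, 120, 128, 136, 137, 127, 118, 126, 121, 121, 102, 114, 138, 140, 140, 141, 140, 139, 139, 140]
```

```bash
python3 - <<'E'
from h import *
print(back("top",(419.0,166.3),54), tri((353.6,245),(419.0,166.3)))
g=cv2.cvtColor(cv2.imread("pics/p_top.png"),6)
c=g[150:185,400:440]; m=(cv2.GaussianBlur(c,(3,3),0)>170).astype(np.uint8); 
big=cv2.resize(c,None,fx=8,fy=8,interpolation=2)
r=cv2.HoughCircles(cv2.GaussianBlur(big,(9,9),3),3,1.5,100,param1=60,param2=20,minRadius=60,maxRadius=85); print([(400+(q[0]+.5)/8-.5,150+(q[1]+.5)/8-.5,q[2]/8) for q in r[0][:3]])
E
python3 plan.py 526 -335 110 -20.7
```

```text
[ 534.11182392 -329.0904147    54.        ] [ 533.52840973 -330.95773988   46.03890319]
[(np.float32(418.59375), np.float32(166.53125), np.float32(8.175))]
t 19.97 pos [ 368.7 -273.2  136.8] rot [180.   -0.  -20.7] w 89.6 f [ 0.6 -0.3 -0.7] J [-38.  10. 109.  -0.  61.  73.]
shift x 0.1690 y 0.0022 z 0.0268 yaw -0.0003
```

```bash
python3 -m crank '[{"grip":0.09,"x":0.02,"y":-0.001,"z":0,"yaw":0},{"grip":0.09,"x":0.055,"y":-0.002,"z":0,"yaw":0},{"grip":0.09,"x":0.095,"y":-0.003,"z":0,"yaw":0},{"grip":0.09,"x":0.135,"y":-0.004,"z":0,"yaw":0},{"grip":0.09,"x":0.165,"y":-0.005,"z":0,"yaw":0}]'
python3 -m crank '[{"grip":0.09,"x":0.009,"y":0,"z":0.01,"yaw":0},{"grip":0.09,"x":0.009,"y":0,"z":0.035,"yaw":0},{"grip":0.09,"x":0.009,"y":0,"z":0.06,"yaw":0},{"grip":0.09,"x":0.009,"y":0,"z":0.08,"yaw":0},{"grip":0.09,"x":0.009,"y":0,"z":0.085,"yaw":0}]'
python3 -m crank '[{"grip":0.09,"x":0,"y":0,"z":0,"yaw":0},{"grip":0.09,"x":0,"y":0,"z":0,"yaw":0},{"grip":0.09,"x":0,"y":0,"z":0,"yaw":0},{"grip":0.09,"x":0,"y":0,"z":0,"yaw":0},{"grip":0.09,"x":0,"y":0,"z":0,"yaw":0}]'
python3 plan.py 533.5 -330.5 15 -20.7
```

```text
time_s: 20.38
ee_pos: [529.6, -328.5, 134.2]
ee_rot: [-180.0, -0.1, -20.7]
force: [0.1, -0.3, -0.2]
gripper_width: 90.1
gripper_force: 0.0
time_s: 20.8
ee_pos: [532.1, -328.9, 45.3]
ee_rot: [-179.9, 0.5, -20.7]
force: [-0.9, 0.9, 0.2]
gripper_width: 90.4
gripper_force: 0.0
time_s: 21.22
ee_pos: [535.8, -331.3, 51.4]
ee_rot: [180.0, -0.1, -20.7]
force: [0.4, 0.1, -0.7]
gripper_width: 90.0
gripper_force: 0.0
t 21.22 pos [ 535.8 -331.3   51.4] rot [ 1.80e+02 -1.00e-01 -2.07e+01] w 90.0 f [ 0.4  0.1 -0.7] J [-33.  29.  93.  -0.  58.  78.]
shift x -0.0025 y 0.0001 z 0.0364 yaw -0.0000
```

```bash
python3 -m crank '[{"grip":0.09,"x":-0.002,"y":0,"z":0.006,"yaw":0},{"grip":0.09,"x":-0.002,"y":0,"z":0.014,"yaw":0},{"grip":0.09,"x":-0.002,"y":0,"z":0.022,"yaw":0},{"grip":0.09,"x":-0.002,"y":0,"z":0.029,"yaw":0},{"grip":0.09,"x":-0.002,"y":0,"z":0.034,"yaw":0}]'
python3 -m crank '[{"grip":0.085,"x":0,"y":0,"z":0.001,"yaw":0},{"grip":0.08,"x":0,"y":0,"z":0.001,"yaw":0},{"grip":0.075,"x":0,"y":0,"z":0.001,"yaw":0},{"grip":0.072,"x":0,"y":0,"z":0.001,"yaw":0},{"grip":0.069,"x":0,"y":0,"z":0.001,"yaw":0}]' 5
python3 -m crank '[{"grip":0.067,"x":0,"y":0,"z":0,"yaw":0},{"grip":0.065,"x":0,"y":0,"z":0,"yaw":0},{"grip":0.06,"x":0,"y":0,"z":0,"yaw":0},{"grip":0.055,"x":0,"y":0,"z":0,"yaw":0},{"grip":0.055,"x":0,"y":0,"z":0,"yaw":0}]' 15
python3 plan.py 535.4 -12.9 190 -20.7
```

```text
time_s: 21.63
ee_pos: [532.6, -329.7, 14.5]
ee_rot: [-180.0, 0.1, -20.7]
force: [0.6, 0.7, -0.3]
gripper_width: 89.8
gripper_force: 0.0
time_s: 22.05
ee_pos: [533.6, -330.4, 15.5]
ee_rot: [180.0, -0.1, -20.7]
force: [-0.3, -0.0, -0.2]
gripper_width: 69.6
gripper_force: 0.0
time_s: 22.47
ee_pos: [533.4, -330.4, 15.4]
ee_rot: [180.0, -0.0, -20.7]
force: [-0.7, 0.2, 1.2]
gripper_width: 63.2
gripper_force: 15.0
t 22.47 pos [ 533.4 -330.4   15.4] rot [180.   -0.  -20.7] w 63.2 f [-0.7  0.2  1.2] J [-33.  31.  95.  -0.  53.  78.]
shift x -0.1103 y -0.2977 z -0.1746 yaw 0.0001
```

```bash
python3 -m crank '[{"grip":0.055,"x":0,"y":0,"z":-0.003,"yaw":0},{"grip":0.055,"x":0,"y":0,"z":-0.01,"yaw":0},{"grip":0.055,"x":0,"y":0,"z":-0.02,"yaw":0},{"grip":0.055,"x":0,"y":0,"z":-0.033,"yaw":0},{"grip":0.055,"x":0,"y":0,"z":-0.048,"yaw":0}]' 20
python3 -m crank '[{"grip":0.055,"x":0,"y":0,"z":-0.02,"yaw":0},{"grip":0.055,"x":0,"y":0,"z":-0.045,"yaw":0},{"grip":0.055,"x":0,"y":0,"z":-0.075,"yaw":0},{"grip":0.055,"x":0,"y":0,"z":-0.1,"yaw":0},{"grip":0.055,"x":0,"y":0,"z":-0.125,"yaw":0}]'
python3 -m crank '[{"grip":0.055,"x":0,"y":0,"z":-0.01,"yaw":0},{"grip":0.055,"x":0,"y":0,"z":-0.015,"yaw":0},{"grip":0.055,"x":0,"y":0,"z":-0.015,"yaw":0},{"grip":0.055,"x":0,"y":0,"z":-0.015,"yaw":0},{"grip":0.055,"x":0,"y":0,"z":-0.015,"yaw":0}]'
python3 plan.py 535.4 -12.9 200 -20.7
```

```text
time_s: 22.88
ee_pos: [533.1, -329.9, 63.8]
ee_rot: [-180.0, 0.0, -20.7]
force: [0.3, -0.0, -1.9]
gripper_width: 63.1
gripper_force: 20.0
time_s: 23.3
ee_pos: [533.3, -330.0, 190.7]
ee_rot: [180.0, -0.1, -20.7]
force: [0.4, -0.7, -1.5]
gripper_width: 63.6
gripper_force: 20.0
time_s: 23.72
ee_pos: [532.5, -329.6, 201.1]
ee_rot: [-180.0, 0.2, -20.7]
force: [-0.7, -0.5, -0.7]
gripper_width: 63.1
gripper_force: 20.0
t 23.72 pos [ 532.5 -329.6  201.1] rot [-180.     0.2  -20.7] w 63.1 f [-0.7 -0.5 -0.7] J [-33.  23.  81.  -0.  76.  78.]
shift x -0.1092 y -0.2973 z 0.0011 yaw 0.0000
```

```bash
python3 -m crank '[{"grip":0.055,"x":-0.002,"y":-0.006,"z":0,"yaw":0},{"grip":0.055,"x":-0.007,"y":-0.018,"z":0,"yaw":0},{"grip":0.055,"x":-0.014,"y":-0.038,"z":0,"yaw":0},{"grip":0.055,"x":-0.023,"y":-0.062,"z":0,"yaw":0},{"grip":0.055,"x":-0.032,"y":-0.087,"z":0,"yaw":0}]'
python3 -m crank '[{"grip":0.055,"x":-0.009,"y":-0.025,"z":0,"yaw":0},{"grip":0.055,"x":-0.018,"y":-0.05,"z":0,"yaw":0},{"grip":0.055,"x":-0.027,"y":-0.075,"z":0,"yaw":0},{"grip":0.055,"x":-0.036,"y":-0.1,"z":0,"yaw":0},{"grip":0.055,"x":-0.046,"y":-0.125,"z":0,"yaw":0}]'
python3 -m crank '[{"grip":0.055,"x":-0.008,"y":-0.023,"z":0,"yaw":0},{"grip":0.055,"x":-0.016,"y":-0.044,"z":0,"yaw":0},{"grip":0.055,"x":-0.023,"y":-0.063,"z":0,"yaw":0},{"grip":0.055,"x":-0.028,"y":-0.077,"z":0,"yaw":0},{"grip":0.055,"x":-0.031,"y":-0.085,"z":0,"yaw":0}]'
python3 -m crank '[{"grip":0.055,"x":0,"y":0,"z":0,"yaw":0},{"grip":0.055,"x":0,"y":0,"z":0,"yaw":0},{"grip":0.055,"x":0,"y":0,"z":0,"yaw":0},{"grip":0.055,"x":0,"y":0,"z":0,"yaw":0},{"grip":0.055,"x":0,"y":0,"z":0,"yaw":0}]'
python3 plan.py 535.4 -12.9 37.4 -20.7
```

```text
time_s: 24.13
ee_pos: [533.5, -235.6, 202.3]
ee_rot: [-180.0, 0.1, -20.7]
force: [-0.6, 0.7, -0.3]
gripper_width: 63.3
gripper_force: 20.0
time_s: 24.55
ee_pos: [534.5, -101.8, 202.6]
ee_rot: [-180.0, 0.1, -20.7]
force: [0.1, 0.6, -0.3]
gripper_width: 62.7
gripper_force: 20.0
time_s: 24.97
ee_pos: [535.4, -11.1, 202.6]
ee_rot: [-180.0, 0.1, -20.6]
force: [-0.3, -0.7, -0.3]
gripper_width: 63.1
gripper_force: 20.0
time_s: 25.38
ee_pos: [536.3, -14.6, 203.0]
ee_rot: [180.0, -0.0, -20.8]
force: [-0.7, -0.1, -0.7]
gripper_width: 63.1
gripper_force: 20.0
t 25.38 pos [536.3 -14.6 203. ] rot [180.   -0.  -20.8] w 63.1 f [-0.7 -0.1 -0.7] J [ -3.  14.  93.  -0.  72. 108.]
shift x -0.0014 y -0.0013 z 0.1656 yaw -0.0012
```

```bash
python3 -m crank '[{"grip":0.055,"x":-0.001,"y":-0.001,"z":0.006,"yaw":0},{"grip":0.055,"x":-0.001,"y":-0.001,"z":0.02,"yaw":0},{"grip":0.055,"x":-0.001,"y":-0.001,"z":0.04,"yaw":0},{"grip":0.055,"x":-0.001,"y":-0.001,"z":0.062,"yaw":0},{"grip":0.055,"x":-0.001,"y":-0.001,"z":0.084,"yaw":0}]'
python3 -m crank '[{"grip":0.055,"x":0,"y":0,"z":0.02,"yaw":0},{"grip":0.055,"x":0,"y":0,"z":0.038,"yaw":0},{"grip":0.055,"x":0,"y":0,"z":0.052,"yaw":0},{"grip":0.055,"x":0,"y":0,"z":0.062,"yaw":0},{"grip":0.055,"x":0,"y":0,"z":0.068,"yaw":0}]'
python3 -m crank '[{"grip":0.055,"x":0,"y":0,"z":0,"yaw":0},{"grip":0.055,"x":0,"y":0,"z":0,"yaw":0},{"grip":0.055,"x":0,"y":0,"z":0.001,"yaw":0},{"grip":0.055,"x":0,"y":0,"z":0.002,"yaw":0},{"grip":0.055,"x":0,"y":0,"z":0.003,"yaw":0}]'
python3 plan.py 535.4 -12.9 37.4 -20.7
```

```text
time_s: 25.8
ee_pos: [535.7, -12.8, 118.0]
ee_rot: [-180.0, -0.0, -20.7]
force: [-0.1, -0.4, -1.6]
gripper_width: 63.0
gripper_force: 20.0
time_s: 26.22
ee_pos: [534.9, -12.7, 49.5]
ee_rot: [180.0, 0.1, -20.7]
force: [-0.1, 0.9, -1.1]
gripper_width: 62.9
gripper_force: 20.0
time_s: 26.63
ee_pos: [536.3, -12.5, 48.7]
ee_rot: [-180.0, -0.1, -20.7]
force: [-0.2, -0.0, -0.6]
gripper_width: 63.1
gripper_force: 20.0
t 26.63 pos [536.3 -12.5  48.7] rot [-1.80e+02 -1.00e-01 -2.07e+01] w 63.1 f [-0.2 -0.  -0.6] J [ -3.  22. 106.  -0.  52. 108.]
shift x -0.0007 y 0.0007 z 0.0113 yaw 0.0001
```

```bash
python3 -m crank '[{"grip":0.055,"x":0,"y":0,"z":0.002,"yaw":0},{"grip":0.055,"x":0,"y":0,"z":0.004,"yaw":0},{"grip":0.055,"x":0,"y":0,"z":0.006,"yaw":0},{"grip":0.055,"x":0,"y":0,"z":0.008,"yaw":0},{"grip":0.055,"x":0,"y":0,"z":0.009,"yaw":0}]'
python3 -m crank '[{"grip":0.055,"x":0,"y":0,"z":0.0005,"yaw":0},{"grip":0.055,"x":0,"y":0,"z":0.001,"yaw":0},{"grip":0.055,"x":0,"y":0,"z":0.0015,"yaw":0},{"grip":0.055,"x":0,"y":0,"z":0.002,"yaw":0},{"grip":0.055,"x":0,"y":0,"z":0.002,"yaw":0}]'
python3 plan.py 535.4 -12.9 37.4 -20.7
```

```text
time_s: 27.05
ee_pos: [535.5, -12.5, 38.6]
ee_rot: [180.0, 0.0, -20.7]
force: [-0.7, 1.1, -1.1]
gripper_width: 62.9
gripper_force: 20.0
time_s: 27.47
ee_pos: [535.8, -12.5, 37.4]
ee_rot: [-180.0, -0.0, -20.7]
force: [-0.8, -0.1, 1.9]
gripper_width: 63.0
gripper_force: 20.0
t 27.47 pos [535.8 -12.5  37.4] rot [-180.    -0.   -20.7] w 63.0 f [-0.8 -0.1  1.9] J [ -3.  23. 107.  -0.  50. 108.]
shift x -0.0003 y 0.0005 z -0.0000 yaw 0.0000
```

There is contact (+1.9 N) at the expected height. I release and rise.

```bash
python3 -m crank '[{"grip":0.064,"x":0,"y":0,"z":0,"yaw":0},{"grip":0.067,"x":0,"y":0,"z":0,"yaw":0},{"grip":0.072,"x":0,"y":0,"z":0,"yaw":0},{"grip":0.08,"x":0,"y":0,"z":0,"yaw":0},{"grip":0.09,"x":0,"y":0,"z":0,"yaw":0}]' 5
python3 -m crank '[{"grip":0.09,"x":0,"y":0,"z":0,"yaw":0},{"grip":0.09,"x":0,"y":0,"z":0,"yaw":0},{"grip":0.09,"x":0,"y":0,"z":-0.01,"yaw":0},{"grip":0.09,"x":0,"y":0,"z":-0.025,"yaw":0},{"grip":0.09,"x":0,"y":0,"z":-0.045,"yaw":0}]'
python3 -m crank '[{"grip":0.09,"x":0,"y":0,"z":-0.03,"yaw":0},{"grip":0.09,"x":0,"y":0,"z":-0.07,"yaw":0},{"grip":0.09,"x":0,"y":0,"z":-0.11,"yaw":0},{"grip":0.09,"x":0,"y":0,"z":-0.14,"yaw":0},{"grip":0.09,"x":0,"y":0,"z":-0.15,"yaw":0}]'
python3 -m crank '[{"grip":0.09,"x":-0.035,"y":0,"z":0,"yaw":0},{"grip":0.09,"x":-0.07,"y":0,"z":0,"yaw":0},{"grip":0.09,"x":-0.11,"y":0,"z":0,"yaw":0},{"grip":0.09,"x":-0.14,"y":0,"z":0,"yaw":0},{"grip":0.09,"x":-0.15,"y":0,"z":0,"yaw":0}]'
python3 - <<'E'
from h import *
for c in ("top","side"):
    f=grab_frame(c); cv2.imwrite(f"pics/e_{c}.png",f[:,:,::-1]); u,v=proj(c,[535.5,-12.7,76])[0]; print(c,u,v,proj(c,[535.5,-12.7,58])); u,v=int(round(u)),int(round(v))
    g=cv2.cvtColor(f,7)
    for r in range(v-20,v+21,3): print(r,g[r,u-22:u+23].tolist())
# lifter unchanged? compare with first frame
a=cv2.cvtColor(cv2.imread("pics/top0.png"),6);b=cv2.cvtColor(cv2.imread("pics/e_top.png"),6)
d=cv2.absdiff(a,b)
for nm,(x,y,w,h) in dict(lifter=(385,150,55,90),vials=(450,120,60,90),timer=(258,165,25,30),moist=(450,185,20,22)).items(): print(nm,(d[y:y+h,x:x+w]>40).sum())
E
```

```text
time_s: 27.88
ee_pos: [535.8, -12.5, 37.0]
ee_rot: [180.0, -0.0, -20.7]
force: [-0.0, 0.3, 0.5]
gripper_width: 82.4
gripper_force: 0.0
time_s: 28.3
ee_pos: [534.7, -12.5, 82.0]
ee_rot: [179.9, 0.2, -20.7]
force: [0.6, 0.9, 0.3]
gripper_width: 90.0
gripper_force: 0.0
time_s: 28.72
ee_pos: [538.2, -12.6, 238.5]
ee_rot: [-179.8, -0.6, -20.7]
force: [0.7, 0.3, -0.1]
gripper_width: 89.6
gripper_force: 0.0
time_s: 29.13
ee_pos: [390.9, 41.3, 231.8]
ee_rot: [180.0, 0.2, -20.6]
force: [-0.7, -0.9, -0.4]
gripper_width: 90.0
gripper_force: 0.0
top 321.18809368355016 162.73566686730481 [[321.23228289 163.46082958]]
143 [117, 81, 53, 47, 92, 107, 138, 127, 68, 38, 86, 111, 118, 117, 128, 119, 116, 106, 109, 114, 111, 122, 137, 141, 146, 148, 148, 149, 149, 149, 149, 149, 149, 150, 151, 150, 150, 150, 150, 149, 150, 150, 150, 150, 149]
146 [147, 145, 147, 150, 148, 124, 66, 38, 72, 97, 116, 118, 120, 129, 151, 154, 158, 181, 185, 185, 184, 184, 184, 184, 184, 184, 184, 187, 177, 167, 162, 151, 149, 148, 149, 149, 149, 150, 149, 148, 148, 150, 148, 149, 150]
149 [148, 148, 134, 83, 35, 55, 128, 10
[... 5095 characters left out ...]
3, 76, 71, 74, 73, 78]
215 [54, 73, 120, 159, 150, 104, 92, 91, 92, 88, 78, 79, 81, 81, 83, 85, 87, 90, 90, 84, 52, 64, 92, 99, 101, 102, 101, 102, 103, 103, 102, 102, 99, 96, 117, 141, 113, 100, 95, 109, 135, 140, 141, 140, 139]
218 [43, 44, 75, 119, 125, 126, 127, 128, 129, 130, 130, 131, 130, 131, 129, 135, 137, 123, 63, 47, 42, 45, 45, 65, 105, 138, 154, 152, 147, 138, 148, 121, 124, 147, 126, 106, 96, 99, 116, 140, 142, 142, 142, 141, 141]
221 [42, 42, 45, 74, 113, 116, 117, 117, 118, 118, 118, 116, 115, 115, 116, 116, 105, 62, 43, 44, 45, 42, 45, 46, 72, 113, 119, 119, 120, 119, 118, 119, 121, 115, 101, 94, 111, 135, 143, 143, 143, 142, 141, 143, 142]
lifter 1
vials 0
timer 298
moist 0
```

```bash
python3 -m crank '[{"grip":0.09,"x":0,"y":0.03,"z":-0.01,"yaw":0},{"grip":0.09,"x":0,"y":0.06,"z":-0.01,"yaw":0},{"grip":0.09,"x":0,"y":0.1,"z":-0.01,"yaw":0},{"grip":0.09,"x":0,"y":0.13,"z":-0.01,"yaw":0},{"grip":0.09,"x":0,"y":0.15,"z":-0.01,"yaw":0}]'
python3 -m crank '[{"grip":0.09,"x":0,"y":0,"z":0,"yaw":0},{"grip":0.09,"x":0,"y":0,"z":0,"yaw":0},{"grip":0.09,"x":0,"y":0,"z":0,"yaw":0},{"grip":0.09,"x":0,"y":0,"z":0,"yaw":0},{"grip":0.09,"x":0,"y":0,"z":0,"yaw":0}]'
python3 - <<'E'
from h import *
a=cv2.cvtColor(cv2.imread("pics/top0.png"),6);b=cv2.cvtColor(grab_frame("top"),7)
print("timer diff",(cv2.absdiff(a,b)[165:195,258:283]>40).sum(), state()["qvel"].round(1))
print(job_done())
E
```

```text
time_s: 29.65
ee_pos: [342.9, -102.9, 242.2]
ee_rot: [179.9, -0.1, -20.8]
force: [1.3, -0.1, -0.7]
gripper_width: 90.2
gripper_force: 0.0
time_s: 30.07
ee_pos: [343.0, -99.2, 242.0]
ee_rot: [-180.0, 0.0, -20.6]
force: [-0.5, -0.1, 0.5]
gripper_width: 89.9
gripper_force: 0.0
timer diff 0 [-0.  -0.2  0.3 -0.   0.  -0. ]
the job is handed in; nothing more can be done
None
```

I handed the job in at about 30 s; no verdict came back. By my last camera check the dish stands near the middle of the balance pan, the lifter is back in the cooling block's grooves, and the vial, lidded dish and timer have not moved.

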